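# Set out a glaze sample set in the tray

### The job

Make up the sample set in the wooden tray. Starting at its tall end stop, fan the three square tiles into one shingled row along the middle of the tray, square with it: the small tile flat on the tray and up against the stop, the medium tile lapping about a third of its own length onto the small one, and the large tile lapping about a third of its own length onto the medium one, each with its other edge down on the tray. Lay the round coaster flat in the tray beyond the large tile, on the middle line and clear of it, and stand the cup upright in the middle of the coaster; leave the glaze jar and the brush pot where they are.

Things in the scene. Friction and masses are not known exactly. Their poses are not given: they have to be found in the camera images.
- tile_small_c (a point): Square fired clay tile, 44 x 44 mm and 7 mm thick, pale clay with white glazed top: the smallest of three that differ only in size. Lies flat on the ware board. Point: its centre (3.5 mm above its underside); z up, x and y along its sides (all four ways round are alike).
- tile_medium_c (a point): Square fired clay tile, 56 x 56 mm and 7 mm thick, pale clay with white glazed top: the middle one of three that differ only in size. Lies flat on the ware board. Point: its centre (3.5 mm above its underside); z up, x and y along its sides (all four ways round are alike).
- tile_large_c (a point): Square fired clay tile, 68 x 68 mm and 7 mm thick, pale clay with white glazed top: the largest of three that differ only in size. Lies flat on the ware board. Point: its centre (3.5 mm above its underside); z up, x and y along its sides (all four ways round are alike).
- coaster_c (a point): Round clay coaster with white glazed top, 62 mm across, 8 mm thick, lying flat on the ware board. Point: its centre, 4 mm above its underside; z up.
- cup_c (a point): Plain white open cup without handle, straight sides 58 mm across (base 54 mm), 64 mm tall, standing upright on the ware board. Point: on its axis half-way up, 32 mm above its underside; z up.
- tray: Wooden sample tray fixed to the table, 284 x 142 mm, lying in any direction. Origin: centre of its underside, on the table; z up, x along its length to the tall end, y across. Floor top at z = 6 mm; clear inside 260 mm (x from -130 to 130 mm) by 130 mm. At its +x end a dark end stop 34 mm high, inner face at x = 130 mm; the other sides have low rims, 12 mm high over the table.
- board: Plywood ware board fixed to the table, 310 x 250 mm, 12 mm thick, on the other side of the robot from the tray; the tiles, coaster, cup and jar stand on it, so their undersides are 12 mm above the table. Origin: centre of its underside. A thin tool under 10 mm high is fixed along one long edge.
- jar_c (a point): Bystander on the ware board among the things: small lidded glaze jar with black cap and paper label, 52 mm across, 62 mm tall. Point: on its axis, 31 mm above its underside.
- brush_pot_c (a point): Bystander on the table beyond the work: clay pot with three brushes standing in it, 76 mm across, 85 mm tall (155 mm with brushes). Point: on its axis 42 mm above its underside.
Mind the look-alikes: they are no part of the job. What is shaped like the part that bears tile_medium_c but black is not meant.

How it is judged:
By the outcome, as a careful person would: the job done as asked, in the order asked, and still so for the second after the job is handed in, with the robot touching nothing.
It also fails if it takes over 125 s, if anything falls off the work surface, if the arm or the gripper's body presses on something with over 40 N, if the wrist force passes 120 N, or if a joint passes its speed limit or range.

### The arm

A 6-joint arm with a two-finger parallel gripper is mounted at the origin on the work surface. World frame = base frame: x ahead of the robot, y to its left, z up, the work surface at z = 0. Lengths are in m, angles in rad, forces in N, time in s.
With the tool pointing down it reaches from about 0.375 to 0.9 m from the base axis. Payload 3.1 kg.
Tool frame: the origin (TCP) lies at the very end of the fingers, on their centre line; the grasp point (between the pads) lies 19 mm behind it; x points along the fingers, y is the direction in which the jaws open and shut, and the axes are right-handed (so a half turn about x gives the same grasp; the last joint's range is limited). The gripper opens to 87 mm and grips with 3 to 60 N. Pads are 19 mm wide; open, the fingers measure 117 mm over their backs; the gripper's body (75 mm by 190 mm) begins 51 mm behind the grasp point.
Start: joints at [-1.417, 0.527, 1.433, -0, 1.181, -0.178], TCP at [0.204, -0.591, 0.223] pointing down, gripper open.
Joint ranges: [-3.08, 3.08], [-0.75, 2.2], [0.22, 2.44], [-1.43, 4.57], [0, 2.65], [-2.85, 2.85]. Speed limits (rad/s): [2.79, 2.79, 3.14, 3.14, 3.14, 3.14].

### API

Orientations are given as a unit quaternion [x, y, z, w].
In Python, from rig import robot gives the robot as it stands.
- The arm moves only by the tool carry_out, never from a script. Its argument "commands" is a list that holds one entry, the list of rows, each a list of 5 numbers: the opening, from 0 (shut) to 1 (fully open), then the shift along the tool's x, y, z in mm, then the turn about the tool's x in degrees. In form: [[[hand, x, y, z, twist], ...]]. A call has 1 to 8 rows; each row shifts and turns the pose as measured when the row begins, along the tool's axes as they then stand; what a row does not reach is not made up. A row lasts 1/12 s, in which the tool goes at most 41.7 mm and 7.16 degrees, less where a joint would pass 70% of its speed; a pose out of reach is approached as far as the arm can. A call with a gripper value outside its range is refused whole. The fingers move at their own pace and stop on an object; "force" is the grip in N (left out, the last holds). Time passes only in rows, so rows that do not move let the fingers close. It gives the time, the measured TCP pose, the force and the opening at its end, in the units of the state.
- robot.get_obs(): the state, without advancing time (a new reading comes with each control period).
- robot.camera(name): name is "scene" or "top" or "wrist"; returns the picture (420x560x3 uint8, red, green, blue); there is no depth.
- robot.camera_model(name): a dict with "fx", "fy", "cx", "cy" (pixels), "R" (3x3) and "t" (3): a world point X has camera coordinates R X + t. Camera axes: x right, y down, z forward; pixel columns grow to the right and rows downward; lengths in m; the calibration is good to about 2 mm. A picture is of the moment at which its call begins: read the wrist's pose just before it. camera_model takes no time and is no camera call; for the wrist camera it gives the pose at the moment of the call.
- robot.hand_in(): hands the job in, once; it reports no verdict.
The state is a dict: "time": time; "q": joint angles; "joint_velocities": joint speeds; "joint_torque": joint torques, N m; "position": TCP position; "tool_rot": TCP orientation; "ft_force": force on the tool from outside, world axes, zero at the start; "moment": the same for the moment, N m; "grip_width": finger opening in m.
Only numpy, scipy, OpenCV 4.12 (cv2) and the standard library are available. Lean on these libraries where they do the work, as an engineer would, in place of code of your own. Each camera call takes 0.05 s, during which the arm holds its last target. There are 200 camera calls.

## Working session

There is one attempt and no reset: what is moved stays moved. The work goes in short steps, Python scripts to look and compute and a tool call to move; the robot and the scene stay as the last step left them, time stands still between calls to the robot, and variables do not carry over. Pictures are saved under pics/ and viewed, on a budget of 14 in all, crops included, one or two more only if the job needs it, and the job is handed in when it is done.

Besides the shell and the picture viewer there is one more tool, called after ">>>" as a command line: name --argument value ..., lists and objects as JSON in quotes. carry_out: Moves the arm, as the interface text tells. Its arguments: {"type":"object","properties":{"commands":{"type":"array"},"force":{"type":"number"}},"required":["commands"]}

```bash
mkdir -p pics; ls; python3 - <<'E'
from rig import robot
import cv2,numpy as np
o=robot.get_obs();print(o)
for n in("scene","top"):
    cv2.imwrite(f"pics/{n}0.png",robot.camera(n)[:,:,::-1])
    m=robot.camera_model(n);print(n,m)
cv2.imwrite("pics/wrist0.png",robot.camera("wrist")[:,:,::-1]);print(robot.camera_model("wrist"))
E
```

```text
pics
{'time': 0.0, 'q': array([-1.41645035e+00,  5.28444896e-01,  1.43388920e+00, -5.99835045e-07,
        1.18138111e+00, -1.78509054e-01]), 'joint_velocities': array([ 6.10906166e-04, -3.37201178e-04,  2.47961978e-04,  4.89756469e-04,
       -2.36891857e-04, -3.66723487e-05]), 'joint_torque': array([ 1.09203636e-03, -4.40040314e+01, -1.76590705e+01,  6.31712261e-02,
        5.80286491e-02, -1.52104994e-04]), 'position': array([ 0.20412388, -0.58996422,  0.22158886]), 'tool_rot': array([ 0.69734506,  0.11788991, -0.69732732,  0.11638914]), 'ft_force': array([ 0.59718527, -0.33849861, -0.06508924]), 'moment': array([-0.06461653,  0.02910597,  0.01657513]), 'grip_width': 0.08705948350626143}
scene {'fx': 504.9418035694459, 'fy': 504.9418035694459, 'cx': 285.3667952391192, 'cy': 212.5908897406342, 'R': array([[ 0.24424761,  0.9695009 ,  0.02027584],
       [ 0.52271446, -0.11401923, -0.84484863],
       [-0.81676968,  0.21695073, -0.53462106]]), 't': array([-0.04305114, -0.24179668,  1.51760276])}
top {'fx': 536.5485855954449, 'fy': 536.5485855954449, 'cx': 280.84315583932045, 'cy': 204.53492932706652, 'R': array([[ 2.18047223e-02, -9.99760477e-01,  1.88241157e-03],
       [-9.95663273e-01, -2.18856098e-02, -9.04193987e-02],
       [ 9.04389389e-02,  9.73218153e-05, -9.95901998e-01]]), 't': array([-0.08445961,  0.52877146,  1.16569508])}
{'fx': 350.24385431742104, 'fy': 350.24385431742104, 'cx': 283.37523023258007, 'cy': 216.46417031011256, 'R': array([[ 0.3268418 , -0.94507765, -0.0016337 ],
       [-0.9053083 , -0.31358338,  0.28650016],
       [-0.2712772 , -0.09216122, -0.9580788 ]]), 't': array([-0.62428751, -0.03413826,  0.39207996])}
```

View pics/top0.png

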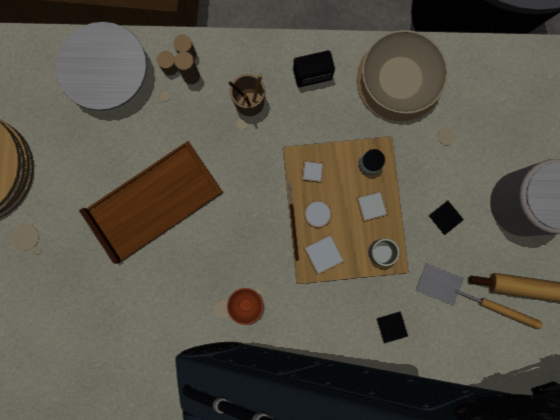

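View pics/scene0.png

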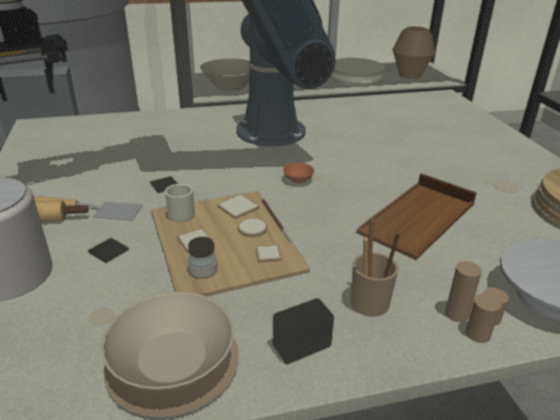

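View pics/wrist0.png

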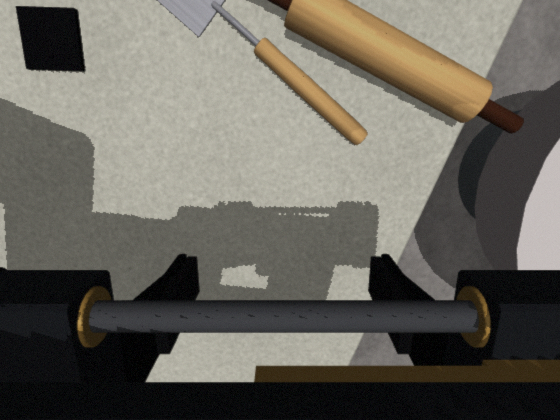

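The top view shows the tray at upper left with its dark stop at (82..120, 208..262). On the board are the small tile (313,172), medium (372,207), large (324,254), coaster (318,214), cup (384,252) and jar (373,161). In the scene view they sit at small (269,253), medium (193,238), large (238,206), coaster (253,228) and cup (180,203). The wrist view shows only table clutter.

```bash
cat > h.py <<'E'
import numpy as np,cv2
from rig import robot
from scipy.spatial.transform import Rotation as Ro
def plane(m,uv,z):
    d=m["R"].T@np.array([(uv[0]-m["cx"])/m["fx"],(uv[1]-m["cy"])/m["fy"],1]);c=-m["R"].T@m["t"]
    return c+d*(z-c[2])/d[2]
def tri(ms,uvs):
    A=[];b=[]
    for m,uv in zip(ms,uvs):
        d=m["R"].T@np.array([(uv[0]-m["cx"])/m["fx"],(uv[1]-m["cy"])/m["fy"],1]);d/=np.linalg.norm(d)
        c=-m["R"].T@m["t"];P=np.eye(3)-np.outer(d,d);A.append(P);b.append(P@c)
    x=np.linalg.lstsq(np.vstack(A),np.hstack(b),rcond=None)[0]
    return x,[np.linalg.norm(p@x-q)*1e3 for p,q in zip(A,b)]
def tool():
    o=robot.get_obs();return o["position"],Ro.from_quat(o["tool_rot"]).as_matrix()
def white(img,seeds,lo):
    """components of pale low-saturation pixels at seeds -> contours"""
    hsv=cv2.cvtColor(img,cv2.COLOR_BGR2HSV)
    m=((hsv[...,1]<45)&(hsv[...,2]>lo)).astype(np.uint8)
    n,l,st,ce=cv2.connectedComponentsWithStats(m,connectivity=4);out={}
    for k,(u,v) in seeds.items():
        i=l[v,u];c=max(cv2.findContours((l==i).astype(np.uint8),0,1)[0],key=cv2.contourArea)
        out[k]=(i,st[i][4],ce[i],cv2.minAreaRect(c),c)
    return out
E
python3 - <<'E'
from h import *
T=cv2.imread("pics/top0.png");S=cv2.imread("pics/scene0.png")
mt,ms=robot.camera_model("top"),robot.camera_model("scene")
for p in [(313,172),(372,207),(324,254),(318,214)]:print(cv2.cvtColor(T,cv2.COLOR_BGR2HSV)[p[1],p[0]],end=' ')
for p in [(269,253),(193,238),(238,206),(253,228)]:print(cv2.cvtColor(S,cv2.COLOR_BGR2HSV)[p[1],p[0]],end=' ')
print(cv2.cvtColor(T,cv2.COLOR_BGR2HSV)[240,350],cv2.cvtColor(S,cv2.COLOR_BGR2HSV)[270,240])
a=white(T,dict(s=(313,172),m=(372,207),l=(324,254),c=(318,214)),130)
b=white(S,dict(s=(269,253),m=(193,238),l=(238,206),c=(253,228)),130)
for k in a:
    print(k,a[k][0:3],b[k][0:3],a[k][3]);print(tri([mt,ms],[a[k][2],b[k][2]]),plane(mt,a[k][2],.019),plane(ms,b[k][2],.019))
    r=cv2.boxPoints(a[k][3]);w=np.array([plane(mt,p,.019)[:2] for p in r]);e=np.diff(np.vstack([w,w[:1]]),axis=0);print(np.linalg.norm(e,axis=1)*1e3,np.degrees(np.arctan2(e[:,1],e[:,0]))%90)
for z,ps in((.012,[(190,143),(222,190)]),(.034,[(82,208),(120,262)])):
  for p in ps:print(p,plane(mt,p,z))
# 3x crops
cr=lambda I,x,y,w,h,s:cv2.resize(I[y:y+h,x:x+w],None,fx=s,fy=s,interpolation=cv2.INTER_CUBIC)
cv2.imwrite("pics/tray.png",np.vstack([cr(T,70,130,160,140,5)[:,:800]]) if 0 else cr(T,70,135,160,135,4))
cv2.imwrite("pics/trayS.png",cr(S,350,165,130,90,6))
E
```

```text
[105  15 133] [ 83   8 128] [103  13 133] [107  17 132] [ 32  28 173] [ 32  29 131] [ 28  28 171] [ 29  30 171] [ 17 132 106] [ 20  92 156]
s (np.int32(1), np.int32(201), array([312.25870647, 170.87562189])) (np.int32(54), np.int32(232), array([267.9137931 , 251.90086207])) ((312.3000183105469, 170.8999786376953), (14.142135620117188, 14.142135620117188), 8.130102157592773)
(array([ 0.60791646, -0.14278928,  0.0188495 ]), [np.float64(1.252343637967026), np.float64(1.2523436379672304)]) [ 0.60817932 -0.14156116  0.019     ] [ 0.60779005 -0.14404372  0.019     ]
[32.01155221 31.69806714 32.00244889 31.62243179] [82.96725565 83.04283931 82.83181704 83.05967616]
m (np.int32(0), np.int32(233995), array([279.29354046, 209.40864121])) (np.int32(51), np.int32(189), array([190.80952381, 236.20634921])) ((279.5, 209.5), (419.0, 559.0), 90.0)
(array([ 0.51694957, -0.17687936,  0.01343174]), [np.float64(107.2957588547645), np.float64(107.2957588547643)]) [ 0.51998922 -0.06965449  0.019     ] [ 0.52242003 -0.28443808  0.019     ]
[1289.39725     938.4261166  1201.17997472  936.57921283] [ 1.30215
[... 509 characters left out ...]
89724362] [27.6891849  27.47753847 27.57598492 27.69247504]
c (np.int32(4), np.int32(377), array([317.27851459, 213.48541114])) (np.int32(50), np.int32(294), array([252.1122449 , 225.49319728])) ((317.5, 213.5), (21.0, 21.0), 90.0)
(array([ 0.51242464, -0.15546481,  0.01986058]), [np.float64(1.2474125819551998), np.float64(1.247412581955345)]) [ 0.51275084 -0.15430222  0.019     ] [ 0.51080101 -0.15643309  0.019     ]
[46.78704477 46.82236909 46.62129009 46.81786316] [1.2595232  0.79402951 1.25527996 0.99683992]
(190, 143) [0.66684584 0.1356897  0.012     ]
(222, 190) [0.5614401  0.05991948 0.012     ]
(82, 208) [0.51235472 0.36350274 0.034     ]
(120, 262) [0.3963486  0.27436007 0.034     ]
```

View pics/tray.png

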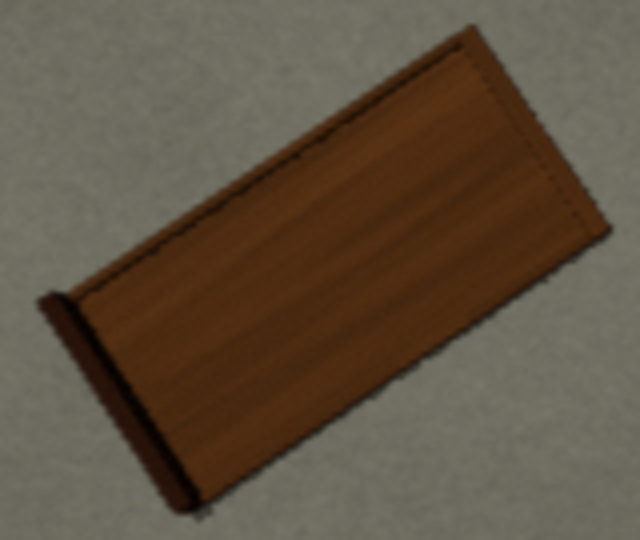

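```bash
python3 - <<'E'
from h import *
p,R=tool();m=robot.camera_model("wrist");print(p,"\n",R.round(3))
c=-m["R"].T@m["t"];print("cam in tool",R.T@(c-p),"\ncam axes in tool (rows)\n",(m["R"]@R).round(3))
T=cv2.imread("pics/top0.png");hsv=cv2.cvtColor(T,cv2.COLOR_BGR2HSV);mt=robot.camera_model("top");ms=robot.camera_model("scene")
# board things: bright vs wood saturation
mask=((hsv[...,1]<75)).astype(np.uint8)
mask[:,:288]=0;mask[:,402:]=0;mask[:145]=0;mask[275:]=0
n,l,st,ce=cv2.connectedComponentsWithStats(mask,connectivity=4)
for i in range(1,n):
    if st[i][4]>100:
        r=cv2.minAreaRect(max(cv2.findContours((l==i).astype(np.uint8),0,1)[0],key=cv2.contourArea))
        w=np.array([plane(mt,q,.019)[:2] for q in cv2.boxPoints(r)]);e=np.roll(w,-1,0)-w
        print(st[i][4],ce[i].round(1),plane(mt,ce[i],.019)[:2].round(4),(np.linalg.norm(e,axis=1)*1e3).round(0)[:2],(np.degrees(np.arctan2(e[0,1],e[0,0]))%90).round(1))
E
```

```text
[ 0.20412422 -0.59013262  0.22180353] 
 [[-0.     0.327 -0.945]
 [ 0.002 -0.945 -0.327]
 [-1.    -0.002 -0.   ]]
cam in tool [-0.16258029  0.00019863 -0.07963355] 
cam axes in tool (rows)
 [[-0.     1.    -0.   ]
 [-0.287  0.     0.958]
 [ 0.958  0.     0.287]]
306 [398.6 168.2] [ 0.6184 -0.335 ] [ 18. 149.] 1.3
456 [370.9 162.2] [ 0.6306 -0.2728] [54. 54.] 1.3
325 [312.6 171. ] [ 0.6079 -0.1422] [41. 41.] 84.8
552 [372.  205.7] [ 0.5328 -0.2759] [53. 52.] 16.5
505 [317.6 213.5] [ 0.5127 -0.1551] [55. 55.] 46.2
302 [290.1 248.9] [ 0.433  -0.0955] [157.  16.] 1.2
844 [324. 254.] [ 0.4233 -0.1705] [64. 63.] 27.7
663 [383.9 252. ] [ 0.4306 -0.3028] [66. 57.] 1.3
```

```bash
cat >> h.py <<'E'
def go(x,y,z,yaw):
    """print twist (deg) then the shift (mm) in the tool frame after the twist"""
    p,R=tool();cur=np.degrees(np.arctan2(R[1,1],R[0,1]))
    tw=-((yaw-cur+180)%360-180);R2=R@Ro.from_euler('x',tw,degrees=True).as_matrix()
    d=R2.T@(np.array([x,y,z])-p)*1e3;n=np.linalg.norm(d)/41.7
    o=robot.get_obs()
    print("twist",tw.round(1),"rows",abs(tw/7.16).round(1),"then shift",d.round(1),"rows",n.round(1),"| pos",(p*1e3).round(1),"yaw",cur.round(2),"w",(o["grip_width"]*1e3).round(1),"F",o["ft_force"].round(1),"t",o["time"])
E
python3 - <<'E'
from h import *
go(.608,-.142,.13,-5.2)
E
```

```text
Traceback (most recent call last):
  File "h.py", line 31, in go
    print("twist",tw.round(1),"rows",abs(tw/7.16).round(1),"then shift",d.round(1),"rows",n.round(1),"| pos",(p*1e3).round(1),"yaw",cur.round(2),"w",(o["grip_width"]*1e3).round(1),"F",o["ft_force"].round(1),"t",o["time"])
                                                                                                                                                     ^^^^^^^^^^^^^^^^^^^^^^^^^^^
AttributeError: 'float' object has no attribute 'round'
```

```bash
sed -i 's/(o\["grip_width"\]\*1e3).round(1)/round(o["grip_width"]*1e3,1)/' h.py
python3 - <<'E'
from h import *
go(.608,-.142,.13,-5.2)
E
```

```text
twist -65.7 rows 9.2 then shift [  92.4  361.6 -482.7] rows 14.6 | pos [ 204.1 -590.1  221.8] yaw -70.93 w 87.2 F [0.  0.4 1. ] t 0.15
```

>>> carry_out --commands '[[[0.7, 0, 0, 0, -7.1], [0.7, 0, 0, 0, -7.1], [0.7, 0, 0, 0, -7.1], [0.7, 0, 0, 0, -7.1], [0.7, 0, 0, 0, -7.1], [0.7, 0, 0, 0, -7.1], [0.7, 0, 0, 0, -7.1], [0.7, 0, 0, 0, -7.1]]]'

```text
time: 0.82
position: [0.2038, -0.5875, 0.2182]
tool_rot: [0.556, 0.441, -0.553, 0.436]
ft_force: [0.9, -0.5, 0.2]
grip_width: 0.0612
```

>>> carry_out --commands '[[[0.7, 0, 0, 0, -7.1], [0.7, 0, 22, -30, 0], [0.7, 0, 22, -30, 0], [0.7, 0, 22, -30, 0], [0.7, 0, 22, -30, 0], [0.7, 0, 22, -30, 0], [0.7, 0, 22, -30, 0], [0.7, 0, 22, -30, 0]]]'

```text
time: 1.48
position: [0.379, -0.3951, 0.2158]
tool_rot: [0.529, 0.473, -0.528, 0.467]
ft_force: [0.5, -0.3, -0.2]
grip_width: 0.061
```

>>> carry_out --commands '[[[0.7, 10, 22, -30, 0], [0.7, 10, 22, -30, 0], [0.7, 10, 22, -30, 0], [0.7, 10, 22, -30, 0], [0.7, 10, 22, -30, 0], [0.7, 10, 22, -30, 0], [0.7, 10, 22, -30, 0], [0.7, 10, 22, -30, 0]]]'

```text
time: 2.15
position: [0.5906, -0.1657, 0.1347]
tool_rot: [0.529, 0.471, -0.528, 0.468]
ft_force: [0.6, -0.7, 0.6]
grip_width: 0.061
```

```bash
python3 - <<'E'
from h import *
go(.608,-.142,.13,-5.2)
m=robot.camera_model("wrist");cv2.imwrite("pics/w1.png",robot.camera("wrist")[:,:,::-1]);np.savez("w1",**m)
E
```

```text
twist -1.6 rows 0.2 then shift [  4.8  15.1 -25.1] rows 0.7 | pos [ 590.6 -165.7  134.7] yaw -6.79 w 61.0 F [ 0.6 -0.7  0.6] t 2.15
```

View pics/w1.png

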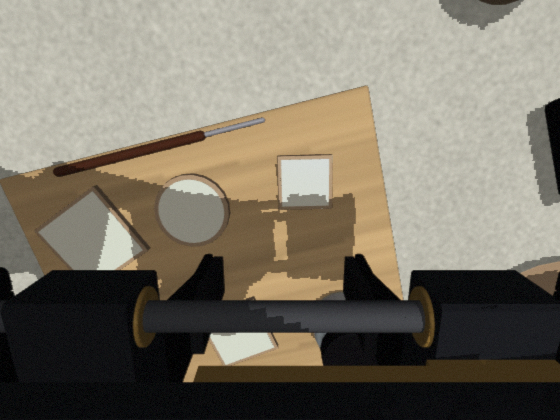

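The wrist view shows the small tile at (305,181), the coaster at (192,209) and the large tile at (92,233). Next I extract their outlines.

```bash
cat >> h.py <<'E'
def find(img,m,seed,z,smax=70,box=60):
    """low-saturation blob at seed -> world centre (plane z), sides mm, yaw mod 90"""
    hsv=cv2.cvtColor(img,cv2.COLOR_BGR2HSV);u,v=seed
    k=np.zeros(img.shape[:2],np.uint8);y0,x0=max(v-box,0),max(u-box,0)
    k[y0:v+box,x0:u+box]=(hsv[y0:v+box,x0:u+box,1]<smax)
    n,l,st,ce=cv2.connectedComponentsWithStats(k,connectivity=4);i=l[v,u]
    c=max(cv2.findContours((l==i).astype(np.uint8),0,1)[0],key=cv2.contourArea)[:,0].astype(np.float32)
    w=np.array([plane(m,q,z)[:2] for q in c])*1e3
    r=cv2.minAreaRect(w.astype(np.float32));cc=cv2.minEnclosingCircle(w.astype(np.float32))
    print(seed,"i",i,"rect c",np.round(r[0],1),"sides",np.round(r[1],1),"yaw",round(r[2]%90,1),"circ",np.round(cc[0],1),round(cc[1],1),"area",round(cv2.contourArea(w.astype(np.float32))))
    return c
E
python3 - <<'E'
from h import *
I=cv2.imread("pics/w1.png");m=dict(np.load("w1.npz"))
h=cv2.cvtColor(I,cv2.COLOR_BGR2HSV)
print(h[181,268:284,1],h[181,326:340,1],h[148:160,305,1],h[200:216,300,1])
for s in [60,75,90]:
    find(I,m,(305,175),.019,s); find(I,m,(192,205),.020,s); find(I,m,(85,235),.019,s,70)
E
```

```text
[103 105 101 100 101 103 103 102 105 107  90  82  74  45  12   9] [  8   9  13  67  80  81  97 106 106 106 106 108 103 105] [105 102 103 104 102 104 108  90  83  78  69  34] [ 24  33  27  23  23  28  66  85  91 103 106 110 111 110 106 114]
(305, 175) i 3 rect c [ 611.3 -143.4] sides [38.6 39. ] yaw 84.9 circ [ 611.5 -143.8] 26.8 area 1432
(192, 205) i 1 rect c [ 515.4 -156.1] sides [54.  53.5] yaw 80.4 circ [ 515.8 -156.3] 27.3 area 2257
(85, 235) i 2 rect c [ 425.4 -172.8] sides [65.  64.1] yaw 27.6 circ [ 425.9 -171.5] 43.6 area 3628
(305, 175) i 3 rect c [ 611.2 -143.1] sides [39.9 40.1] yaw 84.0 circ [ 611.1 -143.3] 27.3 area 1505
(192, 205) i 2 rect c [ 515.7 -156.1] sides [54.6 54.7] yaw 88.7 circ [ 515.7 -156.3] 27.8 area 2318
(85, 235) i 2 rect c [ 425.5 -177.7] sides [70.1 73.8] yaw 27.7 circ [ 424.3 -172.2] 44.9 area 3998
(305, 175) i 3 rect c [ 611. -143.] sides [43.5 43.7] yaw 83.9 circ [ 611.6 -142.2] 29.5 area 1773
(192, 205) i 2 rect c [ 516.8 -155.3] sides [60.6 59.7] yaw 29.9 circ [ 517.  -155.4] 31.2 area 2708
(85, 235) i 3 rect c [ 412.  -177.2] sides [106.7 127.7] yaw 83.2 circ [ 405.3 -188.5] 71.1 area 8209
```

```bash
python3 - <<'E'
from h import *
go(.6105,-.143,.0135,-5.4)
E
```

```text
twist -1.2 rows 0.2 then shift [119.5  14.3 -17.1] rows 2.9 | pos [ 594.5 -159.6  132.9] yaw -6.6 w 61.0 F [ 4.1  1.7 -0.9] t 2.2
```

>>> carry_out --commands '[[[0.7, 25, 14, -17, -1.2], [0.7, 25, 0, 0, 0], [0.7, 15, 0, 0, 0], [0.7, 0, 0, 0, 0], [0.7, 0, 0, 0, 0]]]'

```text
time: 2.62
position: [0.6142, -0.1375, 0.0639]
tool_rot: [0.522, 0.481, -0.518, 0.477]
ft_force: [0.4, -0.5, 0.7]
grip_width: 0.0612
```

```bash
python3 - <<'E'
from h import *
go(.6105,-.143,.0135,-5.4)
m=robot.camera_model("wrist");I=robot.camera("wrist")[:,:,::-1].copy();cv2.imwrite("pics/w2.png",I)
p=m["R"]@np.array([.611,-.143,.019])+m["t"];u=p[:2]/p[2]*m["fx"]+[m["cx"],m["cy"]];print(u)
find(I,m,tuple(int(x) for x in u),.019,60)
go(.6105,-.143,.0135,-5.4)
E
```

```text
twist 0.7 rows 0.1 then shift [50.4 -3.2  6.2] rows 1.2 | pos [ 614.2 -137.5   63.9] yaw -4.73 w 61.2 F [ 0.4 -0.5  0.7] t 2.6167
[277.86565752 251.0208823 ]
(277, 251) i 1 rect c [ 611.3 -143.5] sides [38.3 38.5] yaw 85.2 circ [ 611.4 -143.7] 26.6 area 1422
twist 0.6 rows 0.1 then shift [50.5 -2.9  6.1] rows 1.2 | pos [ 613.9 -137.6   64. ] yaw -4.75 w 61.1 F [-0.5 -0.  -0.8] t 2.6667
```

>>> carry_out --commands '[[[0.7, 15, -2.7, 6, 0], [0.7, 18, 0, 0, 0], [0.7, 8, 0, 0, 0], [0.7, 0, 0, 0, 0], [0.7, 0, 0, 0, 0]]]'

```text
time: 3.08
position: [0.6137, -0.1474, 0.0284]
tool_rot: [0.525, 0.476, -0.517, 0.48]
ft_force: [-0.1, -0.6, -0.4]
grip_width: 0.0606
```

```bash
python3 - <<'E'
from h import *
go(.6113,-.1433,.0135,-4.9)
E
```

```text
twist -0.0 rows 0.0 then shift [14.9 -2.9 -3.8] rows 0.4 | pos [ 613.7 -147.4   28.4] yaw -4.93 w 60.6 F [-0.1 -0.6 -0.4] t 3.0833
```

>>> carry_out --commands '[[[0.7, 6, -2, -2, 0], [0.7, 3, 0, 0, 0], [0.7, 3, 0, 0, 0], [0.7, 0, 0, 0, 0], [0.7, 0, 0, 0, 0]]]'

```text
time: 3.5
position: [0.614, -0.1464, 0.0194]
tool_rot: [0.526, 0.474, -0.517, 0.482]
ft_force: [0.3, 0.4, 0.2]
grip_width: 0.0611
```

```bash
python3 - <<'E'
from h import *
go(.6113,-.1433,.0135,-4.9)
E
```

```text
twist -0.1 rows 0.0 then shift [ 5.8 -3.  -2.8] rows 0.2 | pos [ 614.  -146.4   19.4] yaw -4.96 w 61.1 F [0.3 0.4 0.2] t 3.5
```

>>> carry_out --commands '[[[0.7, 4, -3, -3, 0], [0.7, 2, 0, 0, 0], [0.7, 0, 0, 0, 0], [0.7, 0, 0, 0, 0]]]'

```text
time: 3.83
position: [0.6113, -0.1425, 0.0131]
tool_rot: [0.526, 0.474, -0.516, 0.482]
ft_force: [-0.3, 0.5, 0.1]
grip_width: 0.0607
```

>>> carry_out --commands '[[[0.35, 0, 0, 0, 0], [0.35, 0, 0, 0, 0], [0.35, 0, 0, 0, 0], [0.35, 0, 0, 0, 0], [0.35, 0, 0, 0, 0]]]' --force 12

```text
time: 4.25
position: [0.6112, -0.1424, 0.0131]
tool_rot: [0.525, 0.474, -0.517, 0.482]
ft_force: [0.6, -0.0, 0.1]
grip_width: 0.0437
```

```bash
python3 - <<'E'
from h import *
go(.6113,-.1433,.0135,-4.9)
E
```

```text
twist -0.0 rows 0.0 then shift [-0.4  0.2  0.8] rows 0.0 | pos [ 611.2 -142.4   13.1] yaw -4.93 w 43.7 F [ 0.6 -0.   0.1] t 4.25
```

>>> carry_out --commands '[[[0.35, -10, 0, 0, 0], [0.35, -25, 0, 0, 0], [0.35, -30, 0, 0, 0], [0.35, -30, 0, 0, -6], [0.35, -20, 0, 0, -7], [0.35, 0, 0, 0, -7], [0.35, 0, 0, 0, -7], [0.35, 0, 0, 0, -7]]]'

```text
time: 4.92
position: [0.6098, -0.1429, 0.1383]
tool_rot: [0.357, 0.606, -0.351, 0.618]
ft_force: [0.7, -0.1, -0.4]
grip_width: 0.0435
```

```bash
sed -i 's/    o=robot.get_obs()$/    o=robot.get_obs();print("tilt of x in tool y,z deg",np.degrees(R[2,1:]).round(2))/' h.py; python3 - <<'E'
from h import *
go(.5,.20,.2,36)
E
```

```text
tilt of x in tool y,z deg [0.94 0.55]
twist -6.0 rows 0.8 then shift [ -63.8  113.6 -341.2] rows 8.8 | pos [ 609.8 -142.9  138.3] yaw 29.95 w 43.5 F [ 0.7 -0.1 -0.4] t 4.9167
```

>>> carry_out --commands '[[[0.35, 0, 0, 0, -6], [0.35, -6, 5, -15, 0], [0.35, -6, 10, -30, 0], [0.35, -6, 10, -30, 0], [0.35, -6, 10, -30, 0], [0.35, -6, 10, -30, 0], [0.35, -6, 10, -30, 0], [0.35, -6, 10, -30, 0]]]'

```text
time: 5.58
position: [0.545, 0.0575, 0.1862]
tool_rot: [0.331, 0.618, -0.324, 0.636]
ft_force: [0.4, 1.2, -0.1]
grip_width: 0.0438
```

>>> carry_out --commands '[[[0.35, -6, 10, -30, 0], [0.35, -6, 10, -30, 0], [0.35, -6, 10, -30, 0], [0.35, -6, 5, -15, 0], [0.35, 0, 0, -5, 0], [0.35, 0, 0, 0, 0], [0.35, 0, 0, 0, 0]]]'

```text
time: 6.17
position: [0.4991, 0.1835, 0.2165]
tool_rot: [0.334, 0.617, -0.324, 0.635]
ft_force: [0.4, 0.3, -0.0]
grip_width: 0.0435
```

```bash
python3 - <<'E'
from h import *
go(.5,.20,.2,36)
m=robot.camera_model("wrist");I=robot.camera("wrist")[:,:,::-1].copy();cv2.imwrite("pics/w3.png",I);np.savez("w3",**m)
E
```

```text
tilt of x in tool y,z deg [1.43 0.87]
twist -1.5 rows 0.2 then shift [ 16.5  10.  -13.1] rows 0.6 | pos [499.1 183.5 216.5] yaw 34.54 w 43.5 F [ 0.4  0.3 -0. ] t 6.1667
```

View pics/w3.png

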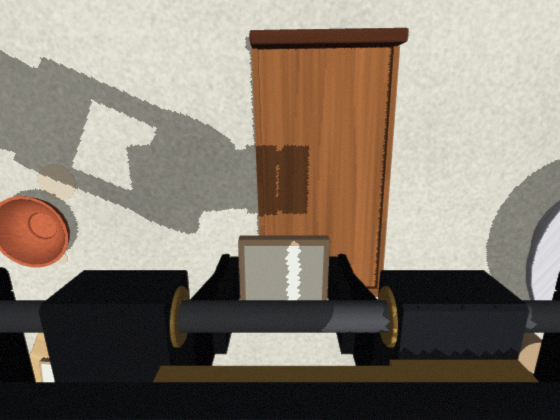

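```bash
python3 - <<'E'
from h import *
I=cv2.imread("pics/w3.png");c=lambda y0,y1:cv2.resize(I[y0:y1,236:416],None,fx=4,fy=4,interpolation=cv2.INTER_CUBIC)
cv2.imwrite("pics/w3c.png",np.vstack([c(20,80),np.zeros((10,720,3),np.uint8),c(180,240)]))
E
```

```text
(no output)
```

View pics/w3c.png

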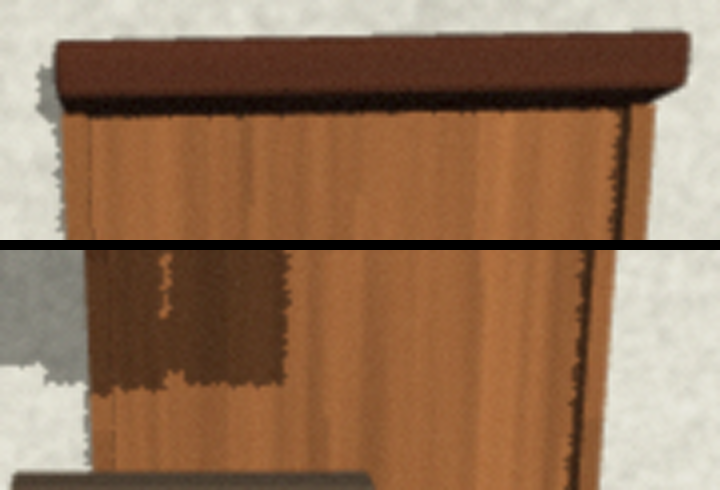

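```bash
python3 - <<'E'
from h import *
m=dict(np.load("w3.npz"));mt=robot.camera_model("top")
P=lambda u,v,z:plane(m,(u,v),z)[:2]*1e3
L=[P(251.75,48.75,.012),P(259,235,.012)];Rr=[P(399.5,47.5,.012),P(386,238.75,.012)]
for a in(L,Rr):d=a[0]-a[1];print("edge",np.degrees(np.arctan2(d[1],d[0])),a)
T=[P(250.25,30.5,.034),P(408,28,.034)];Ti=[P(251.5,44.25,.034),P(407.75,41.25,.034)];B=[P(259.75,49.25,.006),P(388.5,46.75,.006)]
for a in(T,Ti,B):d=a[0]-a[1];print("stop",np.degrees(np.arctan2(d[1],d[0]))-90,a,np.linalg.norm(d))
# top camera, whole outline
t=[plane(mt,p,.012)[:2]*1e3 for p in[(188.2,141.2),(222.7,192.7)]]
print("far end top cam",t,np.linalg.norm(t[0]-t[1]))
t=[plane(mt,p,.034)[:2]*1e3 for p in[(70+38/4,135+300/4),(70+178/4,135+512/4)]];print(t,np.linalg.norm(t[0]-t[1]))
E
```

```text
edge 125.43074586321923 [array([404.02297786, 278.97038807]), array([513.44171885, 125.17810561])]
edge 125.8496727385454 [array([519.52978718, 360.43682827]), array([634.47347846, 201.3543473 ])]
stop -234.36800711279542 [array([397.74940742, 288.65226497]), array([511.37132637, 370.09357086])] 139.7949454340661
stop -234.2318575268794 [array([404.63005115, 280.06281288]), array([518.17019971, 361.85462058])] 139.9330737965044
stop -234.23433883256382 [array([409.84454273, 283.50081211]), array([511.37564976, 356.63489375])] 125.12857224612837
far end top cam [array([670.88699918, 139.91492098]), array([555.37893912,  58.15600413])] 141.5154847466441
[array([507.8328122 , 368.74187471]), array([393.92611779, 286.21233709])] 140.66221813629954
```

```bash
python3 - <<'E'
from h import *
go(.478,.2970,.06,35.7)
E
```

```text
tilt of x in tool y,z deg [1.4  0.84]
twist -1.2 rows 0.2 then shift [ 155.8   45.6 -107.1] rows 4.7 | pos [499.  183.1 216.3] yaw 34.5 w 43.6 F [-0.7 -0.5  0.6] t 6.2167
```

>>> carry_out --commands '[[[0.35, 12, 4, -9, -1.2], [0.35, 25, 7, -17, 0], [0.35, 25, 7, -17, 0], [0.35, 25, 7, -17, 0], [0.35, 25, 7, -17, 0], [0.35, 25, 5, -12, 0], [0.35, 10, 3, -7, 0], [0.35, 2, 0, 0, 0]]]'

```text
time: 6.88
position: [0.4902, 0.2771, 0.0612]
tool_rot: [0.335, 0.613, -0.324, 0.637]
ft_force: [0.9, 0.4, -0.6]
grip_width: 0.044
```

>>> carry_out --commands '[[[0.35, 0, 0, 0, 0], [0.35, 0, 0, 0, 0], [0.35, 0, 0, 0, 0]]]'

```text
time: 7.13
position: [0.4918, 0.2744, 0.0616]
tool_rot: [0.336, 0.613, -0.326, 0.637]
ft_force: [0.4, -0.5, 0.6]
grip_width: 0.0439
```

```bash
python3 - <<'E'
from h import *
go(.478,.2970,.0085,35.7)
E
```

```text
tilt of x in tool y,z deg [1.63 1.32]
twist -1.5 rows 0.2 then shift [ 52.5   0.5 -27.7] rows 1.4 | pos [491.8 274.4  61.6] yaw 34.23 w 43.9 F [ 0.4 -0.5  0.6] t 7.1333
```

>>> carry_out --commands '[[[0.35, 8, 0.5, -8, -1.5], [0.35, 13, 0, -12, 0], [0.35, 13, 0, -5, 0], [0.35, 8, 0, 0, 0], [0.35, 3, 0, 0, 0], [0.35, 0, 0, 0, 0], [0.35, 0, 0, 0, 0]]]'

```text
time: 7.72
position: [0.4852, 0.2956, 0.0203]
tool_rot: [0.331, 0.613, -0.313, 0.645]
ft_force: [0.6, 0.0, 0.1]
grip_width: 0.0435
```

```bash
python3 - <<'E'
from h import *
go(.478,.2970,.0085,35.7)
E
```

```text
tilt of x in tool y,z deg [2.42 1.63]
twist 0.1 rows 0.0 then shift [11.5 -5.5 -5.7] rows 0.3 | pos [485.2 295.6  20.3] yaw 35.8 w 43.5 F [0.6 0.  0.1] t 7.7167
```

>>> carry_out --commands '[[[0.35, 0, -3, -2, 0], [0.35, 0, -2.5, -2, 0], [0.35, 0, 0, 0, 0], [0.35, 0, 0, 0, 0], [0.35, 0, 0, 0, 0], [0.35, 0, 0, 0, 0]]]'

```text
time: 8.22
position: [0.4794, 0.2954, 0.0223]
tool_rot: [0.332, 0.612, -0.313, 0.646]
ft_force: [0.2, 1.3, 1.0]
grip_width: 0.044
```

```bash
sed -i 's/print("tilt of/print("xw",np.degrees(R[:2,0]).round(2),"q",o["q"].round(3),"tilt of/' h.py; python3 - <<'E'
from h import *
go(.478,.2970,.0085,35.7)
E
```

```text
xw [3.13 0.17] q [ 0.363  0.737  1.766 -0.03   0.587 -0.236] tilt of x in tool y,z deg [2.64 1.69]
twist 0.1 rows 0.0 then shift [13.7 -0.8 -2.5] rows 0.3 | pos [479.4 295.4  22.3] yaw 35.77 w 44.0 F [0.2 1.3 1. ] t 8.2167
```

>>> carry_out --commands '[[[0.35, 4, -0.5, 0, 0], [0.35, 4, 0, 0, 0], [0.35, 4, 0, 0, 0], [0.35, 2, 0, 0, 0], [0.35, 0, 0, 0, 0], [0.35, 0, 0, 0, 0]]]'

```text
time: 8.72
position: [0.4806, 0.2953, 0.0078]
tool_rot: [0.333, 0.612, -0.312, 0.646]
ft_force: [-0.1, -0.7, 3.2]
grip_width: 0.0438
```

```bash
python3 - <<'E'
from h import *
go(.4738,.3026,.0085,35.7)
E
```

```text
xw [3.2 0.2] q [ 0.362  0.763  1.767 -0.031  0.558 -0.235] tilt of x in tool y,z deg [2.71 1.71]
twist 0.0 rows 0.0 then shift [-1.  -1.2 -9.9] rows 0.2 | pos [480.6 295.3   7.8] yaw 35.75 w 43.8 F [-0.1 -0.7  3.2] t 8.7167
```

>>> carry_out --commands '[[[0.35, 0, -1, -4, 0], [0.35, 0, 0, -4, 0], [0.35, 0, 0, -3, 0], [0.35, 0, 0, 0, 0]]]' --force 8

```text
time: 9.05
position: [0.4754, 0.3042, 0.008]
tool_rot: [0.333, 0.611, -0.311, 0.648]
ft_force: [0.4, -1.0, 2.2]
grip_width: 0.0439
```

```bash
python3 - <<'E'
from h import *
go(.4738,.3026,.0085,35.7)
E
```

```text
xw [3.47 0.21] q [ 0.382  0.763  1.769 -0.036  0.552 -0.212] tilt of x in tool y,z deg [2.94 1.85]
twist 0.1 rows 0.0 then shift [-0.6 -2.2  0.4] rows 0.1 | pos [475.4 304.2   8. ] yaw 35.8 w 43.9 F [ 0.4 -1.   2.2] t 9.05
```

>>> carry_out --commands '[[[0.35, 0, -2, -2, 0], [0.35, 0, 0, -2, 0], [0.35, 0, 0, -2, 0], [0.35, 0, 0, 0, 0]]]'

```text
time: 9.38
position: [0.4742, 0.305, 0.0081]
tool_rot: [0.331, 0.608, -0.31, 0.651]
ft_force: [-1.6, 2.5, 2.7]
grip_width: 0.0436
```

```bash
python3 - <<'E'
from h import *
go(.4738,.3026,.0085,35.7)
m=robot.camera_model("wrist");I=robot.camera("wrist")[:,:,::-1].copy();cv2.imwrite("pics/w4.png",I)
E
```

```text
xw [ 3.88 -0.03] q [ 0.388  0.762  1.774 -0.05   0.544 -0.199] tilt of x in tool y,z deg [3.12 2.31]
twist 0.4 rows 0.1 then shift [-0.4 -1.7  1.7] rows 0.1 | pos [474.2 305.    8.1] yaw 36.09 w 43.6 F [-1.6  2.5  2.7] t 9.3833
```

View pics/w4.png

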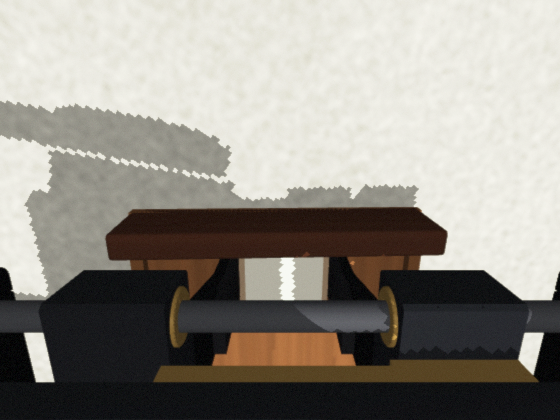

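The wrist view shows the held tile (240–328) near the stop, whose ends are at columns 107 and 446 (middle 277). The tool centre is at column 283, so the tile is about 3 mm off the midline.

>>> carry_out --commands '[[[0.35, -0.5, -2, 2, 0.5], [0.35, 0, -2, 0, 0], [0.35, 0, 0, -2, 0], [0.35, 0, 0, -2, 0], [0.35, 0, 0, 0, 0]]]'

```text
time: 9.85
position: [0.4706, 0.3027, 0.0082]
tool_rot: [0.333, 0.606, -0.312, 0.651]
ft_force: [-0.7, 1.5, 2.7]
grip_width: 0.0442
```

```bash
python3 - <<'E'
from h import *
go(.4738,.3026,.0085,35.7)
E
```

```text
xw [ 4.02 -0.15] q [ 0.388  0.759  1.785 -0.057  0.534 -0.186] tilt of x in tool y,z deg [3.18 2.47]
twist 0.0 rows 0.0 then shift [-0.1  2.5  2. ] rows 0.1 | pos [470.6 302.7   8.2] yaw 35.73 w 44.2 F [-0.7  1.5  2.7] t 9.85
```

>>> carry_out --commands '[[[0.35, 0, 1.5, -2, 0], [0.35, 0, 0, -2, 0], [0.35, 0, 0, 0, 0], [0.62, 0, 0, 0, 0], [0.62, 0, 0, 0, 0], [0.62, 0, 0, 0, 0]]]'

```text
time: 10.35
position: [0.4713, 0.3046, 0.0084]
tool_rot: [0.331, 0.605, -0.312, 0.653]
ft_force: [2.3, -0.6, 2.5]
grip_width: 0.0522
```

>>> carry_out --commands '[[[0.62, -6, 0, 0, 0], [0.62, -15, 0, 2, 0], [0.62, -25, 0, 10, 0], [0.62, -30, 0, 20, 0], [0.62, -30, 0, 25, 0], [0.62, -15, 0, 20, 0], [0.62, 0, 0, 0, 0]]]'

```text
time: 10.93
position: [0.4986, 0.2421, 0.1339]
tool_rot: [0.323, 0.612, -0.315, 0.649]
ft_force: [0.2, 0.5, -0.6]
grip_width: 0.0542
```

```bash
python3 - <<'E'
from h import *
go(.478,.2970,.0085,35.7)
m=robot.camera_model("wrist");I=robot.camera("wrist")[:,:,::-1].copy();cv2.imwrite("pics/w5.png",I);np.savez("w5",**m)
cv2.imwrite("pics/w5c.png",cv2.resize(I[0:280,130:440],None,fx=2.1,fy=2.1,interpolation=cv2.INTER_CUBIC))
E
```

```text
xw [ 2.92 -0.75] q [ 0.265  0.542  1.725 -0.035  0.828 -0.345] tilt of x in tool y,z deg [1.91 2.33]
twist 0.6 rows 0.1 then shift [123.5  11.1 -61.6] rows 3.3 | pos [498.6 242.1 133.9] yaw 36.33 w 54.2 F [ 0.2  0.5 -0.6] t 10.9333
```

View pics/w5c.png

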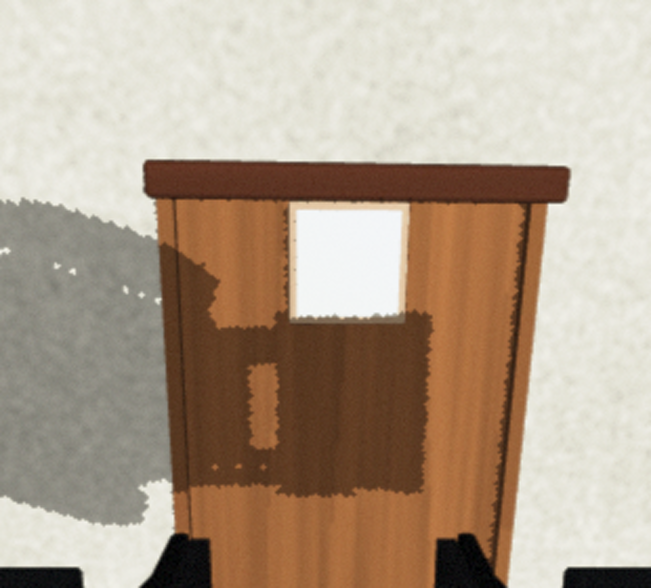

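```bash
python3 - <<'E'
from h import *
m=dict(np.load("w5.npz"));P=lambda x,y,z:plane(m,(130+x/2.1,y/2.1),z)[:2]*1e3
a=lambda p,q:np.degrees(np.arctan2(*(p-q)[::-1]))
L=P(157,215,.012),P(176,490,.012);R_=P(546,215,.012),P(509,500,.012)
print("rims",a(*L),a(*R_)); S=P(146,196,.034),P(568,201,.034);print("stop",a(*S)-90+360,np.linalg.norm(S[0]-S[1]),(S[0]+S[1])/2)
k=[P(289,203,.013),P(409,203,.013),P(405,322,.013),P(291,322,.013)];c=np.mean(k,0);print("tile",c,[np.linalg.norm(k[i]-k[i-1]).round(1) for i in range(4)],a(k[0],k[3]),a(k[1],k[2]))
th=np.radians(125.7);u=np.array([np.cos(th),np.sin(th)]);v=np.array([-u[1],u[0]])
F=(S[0]+S[1])/2
for n,p in dict(tile=c,L0=L[0],L1=L[1],R0=R_[0],R1=R_[1],Fold=np.array([461,320.5])).items():print(n,(p-F)@u,(p-F)@v)
E
```

```text
rims 126.3063598585969 124.18744605858588
stop 125.70507487854965 141.0240356501612 [460.88223628 321.00485847]
tile [472.96679695 301.51638847] [np.float64(42.7), np.float64(43.4), np.float64(42.9), np.float64(43.4)] 126.51608962584561 126.51390561534089
tile -22.87810462951306 1.5586527409771274
L0 -6.360375599221299 71.1891811970282
L1 -113.15699117419388 70.0589129824167
R0 -4.86064531995323 -70.71571583004793
R1 -117.97840963062414 -67.72882082472832
Fold -0.47870723596500203 0.19897174382349722
```

```bash
python3 - <<'E'
from h import *
go(.536,-.277,.12,16.5)
E
```

```text
xw [ 2.76 -0.73] q [ 0.267  0.544  1.727 -0.034  0.828 -0.344] tilt of x in tool y,z deg [1.79 2.23]
twist 19.8 rows 2.8 then shift [  21.2 -110.5  509.2] rows 12.5 | pos [496.8 242.9 132.7] yaw 36.31 w 54.0 F [ 0.2  0.3 -0.5] t 10.9833
```

>>> carry_out --commands '[[[0.85, 0, 0, 3, 6.6], [0.85, 1, -2, 10, 6.6], [0.85, 1, -5, 20, 6.6], [0.85, 1, -7, 33, 0], [0.85, 1, -7, 33, 0], [0.85, 1, -7, 33, 0], [0.85, 1, -7, 33, 0], [0.85, 1, -7, 33, 0]]]'

```text
time: 11.65
position: [0.4999, 0.0486, 0.1193]
tool_rot: [0.426, 0.559, -0.422, 0.573]
ft_force: [-0.0, -0.5, 0.1]
grip_width: 0.0742
```

>>> carry_out --commands '[[[0.85, 1, -7, 33, 0], [0.85, 1, -7, 33, 0], [0.85, 1, -7, 33, 0], [0.85, 1, -7, 33, 0], [0.85, 1, -7, 33, 0], [0.85, 1, -7, 33, 0], [0.85, 1, -7, 33, 0], [0.85, 1, -7, 30, 0]]]'

```text
time: 12.32
position: [0.5056, -0.2143, 0.0989]
tool_rot: [0.422, 0.574, -0.421, 0.56]
ft_force: [0.1, 0.7, -0.1]
grip_width: 0.0738
```

```bash
python3 - <<'E'
from h import *
go(.536,-.277,.12,16.5)
E
```

```text
xw [-0.85  0.74] q [-0.606  0.61   1.717  0.003  0.834 -0.9  ] tilt of x in tool y,z deg [-0.6  -0.96]
twist 0.2 rows 0.0 then shift [-22.4  11.2  68.4] rows 1.7 | pos [ 505.6 -214.3   98.9] yaw 16.73 w 73.8 F [ 0.1  0.7 -0.1] t 12.3167
```

>>> carry_out --commands '[[[0.85, -7, 3, 20, 0], [0.85, -7, 4, 22, 0], [0.85, -5, 3, 15, 0], [0.85, 0, 0, 4, 0], [0.85, 0, 0, 0, 0], [0.85, 0, 0, 0, 0]]]'

```text
time: 12.82
position: [0.5274, -0.2678, 0.1063]
tool_rot: [0.424, 0.582, -0.422, 0.551]
ft_force: [0.7, -0.2, 0.4]
grip_width: 0.0736
```

```bash
python3 - <<'E'
from h import *
m=robot.camera_model("wrist");I=robot.camera("wrist")[:,:,::-1].copy();cv2.imwrite("pics/w6.png",I);np.savez("w6",**m)
p=m["R"]@np.array([.536,-.277,.019])+m["t"];u=p[:2]/p[2]*m["fx"]+[m["cx"],m["cy"]];print(u)
for s in(50,60,70,80):find(I,m,tuple(int(x) for x in u),.019,s)
go(.536,-.277,.0135,16.5)
E
```

```text
[292.52992886 239.93252009]
(292, 239) i 1 rect c [ 536.  -277.2] sides [50.1 50.3] yaw 16.4 circ [ 536.  -277.4] 34.9 area 2438
(292, 239) i 1 rect c [ 536.  -277.3] sides [50.5 50.3] yaw 16.8 circ [ 536.  -277.4] 34.9 area 2472
(292, 239) i 1 rect c [ 535.9 -277.1] sides [50.9 51.2] yaw 16.3 circ [ 535.9 -277.1] 35.2 area 2512
(292, 239) i 4 rect c [ 536.  -277.3] sides [51.8 51.9] yaw 16.6 circ [ 536.  -277.5] 35.5 area 2577
xw [-1.96  1.71] q [-0.66   0.65   1.585  0.003  0.953 -0.949] tilt of x in tool y,z deg [-1.4 -2.2]
twist 0.0 rows 0.0 then shift [91.9  8.2 15.5] rows 2.2 | pos [ 527.  -267.2  106.1] yaw 16.51 w 74.0 F [-0.6  1.   0.1] t 12.8667
```

View pics/w6.png

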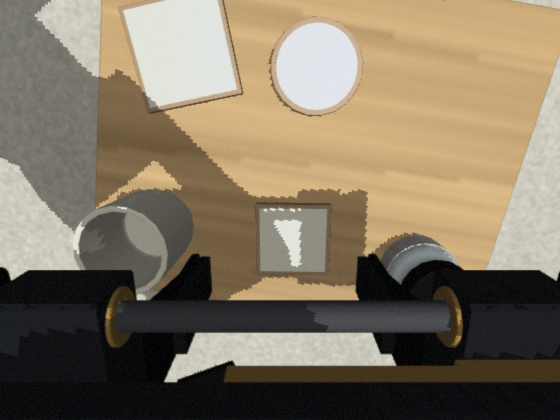

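>>> carry_out --commands '[[[0.85, 10, 3, 5, 0], [0.85, 20, 3, 6, 0], [0.85, 20, 2, 3, 0], [0.85, 14, 0, 0, 0], [0.85, 6, 0, 0, 0], [0.85, 0, 0, 0, 0], [0.85, 0, 0, 0, 0]]]'

```text
time: 13.45
position: [0.5338, -0.267, 0.0282]
tool_rot: [0.423, 0.587, -0.419, 0.548]
ft_force: [0.0, -0.1, 1.0]
grip_width: 0.0742
```

```bash
python3 - <<'E'
from h import *
go(.536,-.2772,.0140,16.5)
E
```

```text
xw [-2.39  2.1 ] q [-0.653  0.776  1.594  0.005  0.826 -0.951] tilt of x in tool y,z deg [-1.68 -2.7 ]
twist 0.4 rows 0.1 then shift [13.7 -0.4 11.1] rows 0.4 | pos [ 533.8 -267.    28.2] yaw 16.93 w 74.2 F [ 0.  -0.1  1. ] t 13.45
```

>>> carry_out --commands '[[[0.85, 5, 0, 4, 0], [0.85, 5, 0, 4, 0], [0.85, 3, 0, 3, 0], [0.85, 0, 0, 0, 0], [0.85, 0, 0, 0, 0]]]'

```text
time: 13.87
position: [0.5381, -0.2785, 0.0157]
tool_rot: [0.422, 0.586, -0.419, 0.55]
ft_force: [0.4, -0.3, -0.1]
grip_width: 0.0742
```

```bash
python3 - <<'E'
from h import *
go(.536,-.2772,.0140,16.5)
E
```

```text
xw [-2.21  1.95] q [-0.663  0.803  1.576  0.004  0.814 -0.962] tilt of x in tool y,z deg [-1.54 -2.5 ]
twist 0.5 rows 0.1 then shift [ 1.8 -1.6 -1.7] rows 0.1 | pos [ 538.1 -278.5   15.7] yaw 16.97 w 74.2 F [ 0.4 -0.3 -0.1] t 13.8667
```

>>> carry_out --commands '[[[0.85, 1, -1.5, -1.5, 0], [0.5, 0, 0, 0, 0], [0.5, 0, 0, 0, 0], [0.5, 0, 0, 0, 0], [0.5, 0, 0, 0, 0], [0.5, 0, 0, 0, 0]]]' --force 12

```text
time: 14.37
position: [0.5364, -0.278, 0.016]
tool_rot: [0.423, 0.585, -0.419, 0.551]
ft_force: [0.5, 0.1, -1.1]
grip_width: 0.0559
```

```bash
python3 - <<'E'
from h import *
go(.536,-.2772,.13,35.7)
E
```

```text
xw [-2.11  1.88] q [-0.665  0.8    1.582  0.004  0.808 -0.963] tilt of x in tool y,z deg [-1.47 -2.41]
twist -18.8 rows 2.6 then shift [-113.8   -1.1   -6.4] rows 2.7 | pos [ 536.4 -278.    16. ] yaw 16.93 w 55.9 F [ 0.5  0.1 -1.1] t 14.3667
```

>>> carry_out --commands '[[[0.75, 0, 0, 0, 0], [0.75, 0, 0, 0, 0], [0.75, 2.5, 0, 0, 0], [0.5, 1, 0, 0, 0], [0.5, 0, 0, 0, 0], [0.5, 0, 0, 0, 0], [0.5, 0, 0, 0, 0]]]'

```text
time: 14.95
position: [0.5379, -0.278, 0.0136]
tool_rot: [0.423, 0.584, -0.419, 0.552]
ft_force: [-0.1, 0.3, 1.4]
grip_width: 0.0559
```

>>> carry_out --commands '[[[0.5, -10, 0, 0, 0], [0.5, -25, 0, 0, 0], [0.5, -30, 0, 0, -6.3], [0.5, -30, 0, 0, -6.3], [0.5, -15, 0, 0, -6.3]]]'

```text
time: 15.37
position: [0.5373, -0.279, 0.1229]
tool_rot: [0.324, 0.653, -0.313, 0.61]
ft_force: [1.5, -0.4, -0.3]
grip_width: 0.0559
```

```bash
python3 - <<'E'
from h import *
d=62;go(.4609+.0005835*d,.3208-.0008121*d,.12,35.7)
E
```

```text
xw [-2.69  2.35] q [-0.665  0.648  1.522  0.004  1.034 -1.304] tilt of x in tool y,z deg [-0.77 -3.5 ]
twist 0.8 rows 0.1 then shift [  27.3  288.  -468.8] rows 13.2 | pos [ 537.3 -279.   122.9] yaw 36.53 w 55.9 F [ 1.5 -0.4 -0.3] t 15.3667
```

>>> carry_out --commands '[[[0.5, 0, 9, -15, 0], [0.5, 1, 19, -31, 0], [0.5, 1, 19, -31, 0], [0.5, 1, 19, -31, 0], [0.5, 1, 19, -31, 0], [0.5, 1, 19, -31, 0], [0.5, 1, 19, -31, 0], [0.5, 1, 19, -31, 0]]]'

```text
time: 16.03
position: [0.5134, -0.0031, 0.13]
tool_rot: [0.331, 0.644, -0.323, 0.609]
ft_force: [0.3, -1.0, -1.2]
grip_width: 0.0558
```

>>> carry_out --commands '[[[0.5, 1, 19, -31, 0], [0.5, 1, 19, -31, 0], [0.5, 1, 19, -31, 0], [0.5, 1, 19, -31, 0], [0.5, 1, 19, -31, 0], [0.5, 1, 19, -31, 0], [0.5, 1, 15, -25, 0], [0.5, 0, 5, -8, 0]]]'

```text
time: 16.7
position: [0.4817, 0.2748, 0.1289]
tool_rot: [0.332, 0.648, -0.33, 0.601]
ft_force: [-0.4, -0.6, 0.0]
grip_width: 0.0558
```

```bash
python3 - <<'E'
from h import *
d=62;go(.4609+.0005835*d,.3208-.0008121*d,.06,35.7)
E
```

```text
xw [-3.2   1.95] q [ 0.29   0.574  1.673  0.06   0.939 -0.343] tilt of x in tool y,z deg [-1.55 -3.41]
twist -1.5 rows 0.2 then shift [67.7 11.7 16.6] rows 1.7 | pos [481.7 274.8 128.9] yaw 34.2 w 55.8 F [-0.4 -0.6  0. ] t 16.7
```

>>> carry_out --commands '[[[0.5, 15, 2, 1, -1.5], [0.5, 20, 2, 2, 0], [0.5, 20, 2, 2, 0], [0.5, 12, 1, 1, 0], [0.5, 5, 0, 0, 0], [0.5, 0, 0, 0, 0], [0.5, 0, 0, 0, 0]]]'

```text
time: 17.28
position: [0.4782, 0.28, 0.0527]
tool_rot: [0.322, 0.654, -0.323, 0.604]
ft_force: [0.4, 0.1, 0.5]
grip_width: 0.0554
```

```bash
python3 - <<'E'
from h import *
d=55;go(.4609+.0005835*d,.3208-.0008121*d,.03,35.7)
E
```

```text
xw [-3.63  1.76] q [ 0.301  0.698  1.71   0.068  0.786 -0.371] tilt of x in tool y,z deg [-1.93 -3.55]
twist 0.0 rows 0.0 then shift [21.6 10.5 13.1] rows 0.7 | pos [478.2 280.   52.7] yaw 35.71 w 55.4 F [0.4 0.1 0.5] t 17.2833
```

>>> carry_out --commands '[[[0.5, 5, 4, 5, 0], [0.5, 5, 4, 5, 0], [0.5, 5, 2, 3, 0], [0.5, 4, 0, 0, 0], [0.5, 0, 0, 0, 0], [0.5, 0, 0, 0, 0]]]'

```text
time: 17.78
position: [0.4967, 0.2747, 0.0333]
tool_rot: [0.324, 0.652, -0.323, 0.605]
ft_force: [0.5, -0.9, -0.1]
grip_width: 0.0557
```

```bash
python3 - <<'E'
from h import *
d=55;go(.4609+.0005835*d,.3208-.0008121*d,.0175,35.7)
E
```

```text
xw [-3.32  1.84] q [ 0.283  0.74   1.685  0.068  0.765 -0.387] tilt of x in tool y,z deg [-1.64 -3.43]
twist -0.2 rows 0.0 then shift [16.  -1.7 -2.3] rows 0.4 | pos [496.7 274.7  33.3] yaw 35.52 w 55.7 F [ 0.5 -0.9 -0.1] t 17.7833
```

>>> carry_out --commands '[[[0.5, 5, -1.5, -2.3, 0], [0.5, 5, 0, 0, 0], [0.5, 4, 0, 0, 0], [0.5, 2, 0, 0, 0], [0.5, 0, 0, 0, 0], [0.5, 0, 0, 0, 0]]]' --force 6

```text
time: 18.28
position: [0.492, 0.2766, 0.0159]
tool_rot: [0.324, 0.652, -0.323, 0.605]
ft_force: [-0.8, 0.1, -0.8]
grip_width: 0.0561
```

```bash
python3 - <<'E'
from h import *
d=55;go(.4609+.0005835*d,.3208-.0008121*d,.0135,35.7)
m=robot.camera_model("wrist");I=robot.camera("wrist")[:,:,::-1].copy();cv2.imwrite("pics/w7.png",I)
E
```

```text
xw [-3.37  1.83] q [ 0.288  0.767  1.697  0.071  0.726 -0.386] tilt of x in tool y,z deg [-1.68 -3.45]
twist -0.2 rows 0.0 then shift [2.3 0.6 1.1] rows 0.1 | pos [492.  276.6  15.9] yaw 35.54 w 56.1 F [-0.8  0.1 -0.8] t 18.2833
```

View pics/w7.png

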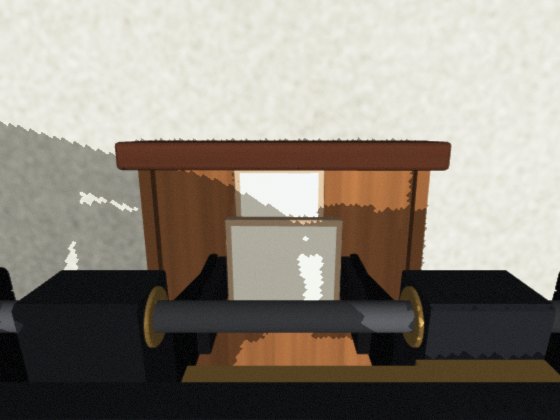

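The view shows the held medium tile (226–341) centred over the tray, lapping the small tile (234–324), with the stop middle at column 283. Next I press down gently and release.

>>> carry_out --commands '[[[0.5, 1.5, 0.5, 1, 0], [0.5, 2, 0, 0, 0], [0.5, 2, 0, 0, 0], [0.5, 0, 0, 0, 0]]]' --force 4

```text
time: 18.67
position: [0.4932, 0.2761, 0.0112]
tool_rot: [0.324, 0.652, -0.323, 0.605]
ft_force: [0.3, -0.5, -0.4]
grip_width: 0.0561
```

```bash
python3 - <<'E'
from h import *
d=55;go(.4609+.0005835*d,.3208-.0008121*d,.0135,35.7)
E
```

```text
xw [-3.31  1.82] q [ 0.287  0.776  1.696  0.071  0.717 -0.388] tilt of x in tool y,z deg [-1.64 -3.41]
twist -0.1 rows 0.0 then shift [-2.3 -0.2 -0.3] rows 0.1 | pos [493.2 276.1  11.2] yaw 35.58 w 56.1 F [ 0.3 -0.5 -0.4] t 18.6667
```

>>> carry_out --commands '[[[0.75, 0, 0, 0, 0], [0.75, 0, 0, 0, 0], [0.75, 0, 0, 0, 0], [0.75, -6, 0, 0, 0], [0.75, -15, 0, 2, 0], [0.75, -25, 0, 10, 0], [0.75, -30, 0, 20, 0], [0.75, -30, 0, 25, 0]]]'

```text
time: 19.33
position: [0.5247, 0.2276, 0.1108]
tool_rot: [0.318, 0.658, -0.325, 0.6]
ft_force: [-0.2, -0.1, -0.1]
grip_width: 0.0651
```

>>> carry_out --commands '[[[0.75, -15, 0, 20, 0], [0.75, 0, 0, 5, 0], [0.75, 0, 0, 0, 0], [0.75, 0, 0, 0, 0]]]'

```text
time: 19.67
position: [0.5481, 0.2039, 0.1321]
tool_rot: [0.323, 0.652, -0.323, 0.605]
ft_force: [0.7, 0.1, -0.3]
grip_width: 0.0655
```

```bash
python3 - <<'E'
from h import *
go(.478,.2970,.0085,35.7)
m=robot.camera_model("wrist");I=robot.camera("wrist")[:,:,::-1].copy();cv2.imwrite("pics/w8.png",I);np.savez("w8",**m)
S=robot.camera("scene")[:,:,::-1];J=cv2.resize(S[165:255,350:480],None,fx=4.3,fy=4.3,interpolation=cv2.INTER_CUBIC)
W=cv2.resize(I[0:280,130:440],None,fx=2.1,fy=2.1,interpolation=cv2.INTER_CUBIC)
cv2.imwrite("pics/w8c.png",W);np.save("s8",J);cv2.imwrite("pics/s8.png",J)
E
```

```text
xw [-3.43  1.76] q [ 0.144  0.607  1.582  0.046  1.007 -0.503] tilt of x in tool y,z deg [-1.76 -3.43]
twist -0.1 rows 0.0 then shift [ 130.3    1.2 -108.9] rows 4.1 | pos [548.1 203.9 132.1] yaw 35.65 w 65.5 F [ 0.7  0.1 -0.3] t 19.6667
```

View pics/w8c.png

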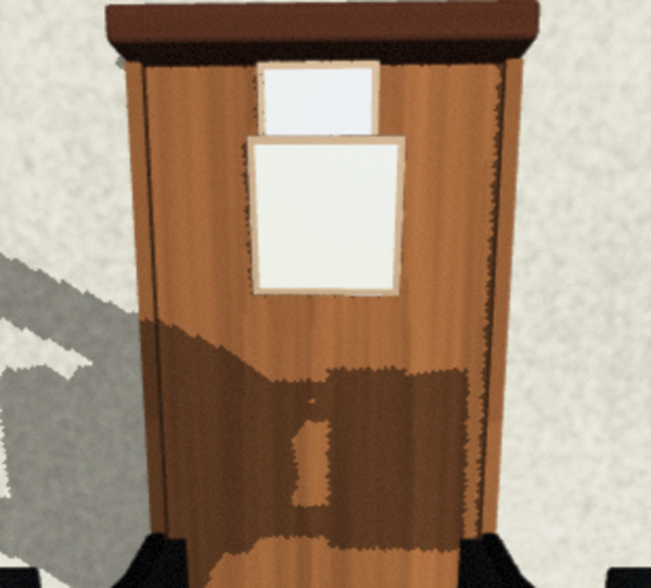

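```bash
cat >> h.py <<'E'
TH=np.radians(125.7);U=np.array([np.cos(TH),np.sin(TH)]);V=np.array([-U[1],U[0]]);F=np.array([460.9,320.8])
def tr(p):return np.array([-(p-F)@U,(p-F)@V]).round(1)   # distance from stop face, lateral
def xy(d,l=0):return (F-d*U+l*V)/1e3
E
python3 - <<'E'
from h import *
m=dict(np.load("w8.npz"));P=lambda x,y,z:tr(plane(m,(130+x/2.1,y/2.1),z)[:2]*1e3)
print("small far",P(257,62,.013),P(380,62,.013))
print("med high",P(247,137,.0234),P(405,136,.0234)," low",P(253,294,.0129),P(399,296,.0129), "low edge bottom? ")
print("rim L",P(126,65,.012),P(152,535,.012),"R",P(522,62,.012),P(496,520,.012),"stop top inner",P(107,18,.034),P(538,14,.034),"base",P(145,64,.006),P(500,62,.006))
E
```

```text
small far [ 1.1 23.4] [  1.5 -20.3]
med high [27.8 26.3] [ 27.8 -29. ]  low [81.8 26.7] [ 82.5 -28.9] low edge bottom? 
rim L [ 1.4 70.7] [179.5  71. ] R [  1.7 -70.5] [171.6 -70.4] stop top inner [-6.9 70.1] [ -6.6 -70. ] base [-0.5 65.3] [  0.  -63.9]
```

```bash
python3 - <<'E'
from h import *
go(*xy(13,1),.05,35.7)
E
```

```text
xw [-3.6   1.73] q [ 0.146  0.609  1.583  0.046  1.008 -0.503] tilt of x in tool y,z deg [-1.91 -3.5 ]
twist 0.0 rows 0.0 then shift [ 8.900e+01 -1.000e-01 -1.264e+02] rows 3.7 | pos [546.8 204.4 131.1] yaw 35.73 w 64.9 F [-0.4  0.3  0.4] t 19.7667
```

View pics/s8.png

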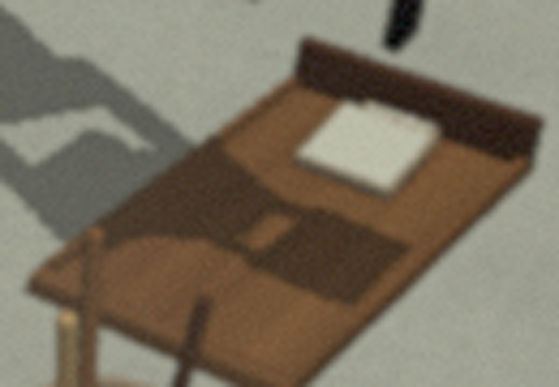

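>>> carry_out --commands '[[[0, 0, 0, -10, 0], [0, 5, 0, -25, 0], [0, 10, 0, -28, 0], [0, 12, 0, -28, 0], [0, 12, 0, -20, 0], [0, 10, 0, -8, 0], [0, 5, 0, 0, 0], [0, 0, 0, 0, 0]]]'

```text
time: 20.43
position: [0.4581, 0.3116, 0.0751]
tool_rot: [0.316, 0.659, -0.326, 0.6]
ft_force: [0.2, -0.1, 0.1]
grip_width: 0.0198
```

```bash
python3 - <<'E'
from h import *
go(*xy(14.5,1),.022,35.7)
E
```

```text
xw [-4.64  1.46] q [ 0.366  0.665  1.69   0.07   0.854 -0.311] tilt of x in tool y,z deg [-2.89 -3.91]
twist 0.4 rows 0.1 then shift [52.   9.4 12.2] rows 1.3 | pos [458.1 311.6  75.1] yaw 36.12 w 19.8 F [ 0.2 -0.1  0.1] t 20.4333
```

>>> carry_out --commands '[[[0, 0, 5, 6, 0.3], [0, 2, 4, 6, 0], [0, 12, 0, 0, 0], [0, 14, 0, 0, 0], [0, 10, 0, 0, 0], [0, 5, 0, 0, 0], [0, 0, 0, 0, 0], [0, 0, 0, 0, 0]]]'

```text
time: 21.1
position: [0.4816, 0.3033, 0.0302]
tool_rot: [0.323, 0.654, -0.328, 0.601]
ft_force: [-0.6, 0.8, -0.2]
grip_width: 0.0005
```

```bash
python3 - <<'E'
from h import *
go(*xy(14.5,1),.014,35.7)
E
```

```text
xw [-4.01  1.61] q [ 0.338  0.749  1.674  0.071  0.776 -0.328] tilt of x in tool y,z deg [-2.35 -3.63]
twist -0.4 rows 0.1 then shift [ 17.2  -6.9 -10.7] rows 0.5 | pos [481.6 303.3  30.2] yaw 35.27 w 0.5 F [-0.6  0.8 -0.2] t 21.1
```

>>> carry_out --commands '[[[0, 3, -5, -7, -0.3], [0, 3, 0, 0, 0], [0, 3, 0, 0, 0], [0, 2, 0, 0, 0], [0, 0, 0, 0, 0], [0, 0, 0, 0, 0]]]'

```text
time: 21.6
position: [0.4735, 0.307, 0.0212]
tool_rot: [0.322, 0.654, -0.325, 0.603]
ft_force: [-0.9, -0.1, -0.1]
grip_width: 0.0004
```

```bash
python3 - <<'E'
from h import *
go(*xy(14.5,1),.014,35.7)
E
```

```text
xw [-3.78  1.68] q [ 0.349  0.759  1.693  0.074  0.743 -0.327] tilt of x in tool y,z deg [-2.09 -3.56]
twist -0.1 rows 0.0 then shift [ 7.6 -2.9 -3.6] rows 0.2 | pos [473.5 307.   21.2] yaw 35.6 w 0.4 F [-0.9 -0.1 -0.1] t 21.6
```

>>> carry_out --commands '[[[0, 0, -2.5, -3.5, 0], [0, 0, 0, 0, 0], [0, 3, 0, 0, 0], [0, 3, 0, 0, 0], [0, 2, 0, 0, 0], [0, 0, 0, 0, 0]]]'

```text
time: 22.1
position: [0.4689, 0.3094, 0.0139]
tool_rot: [0.322, 0.654, -0.324, 0.603]
ft_force: [-0.7, 0.7, 4.7]
grip_width: 0.0005
```

```bash
python3 - <<'E'
from h import *
go(*xy(14.5,1),.013,35.7)
E
```

```text
xw [-3.68  1.72] q [ 0.356  0.769  1.703  0.077  0.721 -0.324] tilt of x in tool y,z deg [-2.   -3.54]
twist -0.1 rows 0.0 then shift [ 0.9 -0.8  0.6] rows 0.0 | pos [468.9 309.4  13.9] yaw 35.63 w 0.5 F [-0.7  0.7  4.7] t 22.1
```

Pressing with 4.7 N, now drag towards the stop.

>>> carry_out --commands '[[[0, 0.7, 0, -1.5, 0], [0, 0.5, 0, -1.5, 0], [0, 0.3, 0, -1.5, 0], [0, 0, 0, 0, 0]]]'

```text
time: 22.43
position: [0.4685, 0.3108, 0.014]
tool_rot: [0.321, 0.652, -0.324, 0.606]
ft_force: [-0.3, -0.2, 0.6]
grip_width: 0.0005
```

```bash
python3 - <<'E'
from h import *
go(*xy(14.5,1),.013,35.7)
E
```

```text
xw [-3.47  1.53] q [ 0.361  0.769  1.703  0.07   0.718 -0.316] tilt of x in tool y,z deg [-1.93 -3.26]
twist 0.1 rows 0.0 then shift [ 0.9 -1.3  2. ] rows 0.1 | pos [468.5 310.8  14. ] yaw 35.76 w 0.5 F [-0.3 -0.2  0.6] t 22.4333
```

>>> carry_out --commands '[[[0, 1.5, 0, 0, 0], [0, 1, 0, -2, 0], [0, 1, 0, -2, 0], [0, 0.5, 0, -1.5, 0]]]'

```text
time: 22.77
position: [0.4681, 0.3127, 0.0138]
tool_rot: [0.32, 0.651, -0.323, 0.609]
ft_force: [1.5, -6.0, 3.1]
grip_width: 0.0007
```

>>> carry_out --commands '[[[0, -5, 0, 0, 0], [0, -15, 0, 0, 0], [0, -25, 0, 8, 0], [0, -30, 0, 20, 0], [0, -30, 0, 30, 0], [0, -15, 0, 25, 0], [0, 0, 0, 5, 0], [0, 0, 0, 0, 0]]]'

```text
time: 23.43
position: [0.5246, 0.2384, 0.1308]
tool_rot: [0.318, 0.654, -0.324, 0.606]
ft_force: [-0.5, -0.2, 0.1]
grip_width: 0.0008
```

```bash
python3 - <<'E'
from h import *
m=robot.camera_model("wrist");I=robot.camera("wrist")[:,:,::-1].copy();cv2.imwrite("pics/w9.png",I);np.savez("w9",**m)
def px(X):
    p=m["R"]@X+m["t"];return p[:2]/p[2]*m["fx"]+[m["cx"],m["cy"]]
for s,z,seed in((60,.0165,(54,0)),(60,.013,(15,1))):
    w=xy(*seed);u=px(np.array([*w,z]));print(u);find(I,m,tuple(int(x) for x in u),z,s,90)
    h=cv2.cvtColor(I,cv2.COLOR_BGR2HSV);
# profile of saturation along midline
ds=np.arange(-3,95,1.);print([ (int(d),int(h[tuple(np.round(px(np.array([*xy(d),.013]))).astype(int)[::-1])][1])) for d in ds])
go(.426,-.172,.12,-62.3)
E
```

```text
[283.88953258 157.53666917]
(283, 157) i 4 rect c [493.4 277.1] sides [51.7 49.4] yaw 36.0 circ [493.1 277.3] 34.9 area 2452
[283.11585206 106.46763307]
(283, 106) i 3 rect c [468.  307.7] sides [39.2 23.7] yaw 35.8 circ [467.9 307.8] 22.2 area 897
[(-3, 154), (-2, 135), (-1, 113), (0, 113), (1, 86), (2, 67), (3, 53), (4, 4), (5, 3), (6, 4), (7, 4), (8, 4), (9, 4), (10, 4), (11, 5), (12, 4), (13, 4), (14, 4), (15, 4), (16, 4), (17, 3), (18, 4), (19, 3), (20, 4), (21, 3), (22, 4), (23, 3), (24, 4), (25, 3), (26, 21), (27, 77), (28, 79), (29, 76), (30, 53), (31, 8), (32, 8), (33, 8), (34, 8), (35, 8), (36, 9), (37, 8), (38, 9), (39, 8), (40, 9), (41, 8), (42, 8), (43, 8), (44, 8), (45, 8), (46, 8), (47, 8), (48, 8), (49, 8), (50, 8), (51, 9), (52, 8), (53, 7), (54, 7), (55, 8), (56, 8), (57, 7), (58, 8), (59, 7), (60, 8), (61, 8), (62, 8), (63, 8), (64, 9), (65, 9), (66, 8), (67, 8), (68, 11), (69, 26), (70, 25), (71, 24), (72, 28), (73, 25), (74, 24), (75, 22), (76, 24), (77, 24), (78, 25), (79, 24), (80, 59), (81, 96), (82, 133), (83, 164), (84, 156), (85, 161), (86, 162), (87, 163), (88, 160), (89, 161), (90, 159), (91, 158), (92, 163), (93, 159), (94, 161)]
xw [-3.7   1.33] q [ 0.214  0.601  1.603  0.043  0.996 -0.44 ] tilt of x in tool y,z deg [-2.21 -3.25]
twist 98.4 rows 13.7 then shift [  7.4 318.7 277.3] rows 10.1 | pos [524.4 238.8 130.6] yaw 36.1 w 0.5 F [0.8 0.2 0.2] t 23.4833
```

>>> carry_out --commands '[[[1, 0, 0, 0, 7], [1, 0, 0, 0, 7], [1, 0, 0, 0, 7], [1, 0, 0, 0, 7], [1, 0, 0, 0, 7], [1, 0, 0, 0, 7], [1, 0, 0, 0, 7]]]'

```text
time: 24.07
position: [0.5094, 0.2456, 0.1203]
tool_rot: [-0.537, -0.46, 0.578, -0.408]
ft_force: [0.4, -0.2, -0.0]
grip_width: 0.039
```

>>> carry_out --commands '[[[1, 0, 0, 0, 7], [1, 0, 0, 0, 7], [1, 0, 0, 0, 7], [1, 0, 0, 0, 7], [1, 0, 0, 0, 7], [1, 0, 0, 0, 7], [1, 0, 0, 0, 7], [1, 1, 12, 10, 0]]]'

```text
time: 24.73
position: [0.4857, 0.2416, 0.1061]
tool_rot: [-0.647, -0.174, 0.729, -0.14]
ft_force: [0.3, -0.4, -0.1]
grip_width: 0.0855
```

>>> carry_out --commands '[[[1, 1, 28, 24, 0], [1, 1, 28, 24, 0], [1, 1, 28, 24, 0], [1, 1, 28, 24, 0], [1, 1, 28, 24, 0], [1, 1, 28, 24, 0], [1, 1, 28, 24, 0], [1, 1, 28, 24, 0]]]'

```text
time: 25.4
position: [0.3941, -0.0368, 0.0918]
tool_rot: [-0.636, -0.187, 0.735, -0.143]
ft_force: [1.1, -0.9, 0.5]
grip_width: 0.0869
```

```bash
python3 - <<'E'
from h import *
go(.426,-.172,.12,-62.3)
E
```

```text
xw [-8.57  1.56] q [-0.356  0.533  2.003 -0.039  0.756  0.773] tilt of x in tool y,z deg [-5.29  6.92]
twist -1.0 rows 0.1 then shift [-36.3 131.3  39.3] rows 3.4 | pos [394.1 -36.8  91.8] yaw -63.26 w 86.9 F [ 1.1 -0.9  0.5] t 25.4
```

>>> carry_out --commands '[[[0.9, -12, 20, 5, 0], [0.9, -15, 30, 8, 0], [0.9, -12, 30, 8, 0], [0.9, -5, 20, 5, 0], [0.9, 0, 0, 0, 0], [0.9, 0, 0, 0, 0]]]'

```text
time: 25.9
position: [0.4132, -0.1383, 0.1231]
tool_rot: [-0.629, -0.192, 0.741, -0.135]
ft_force: [0.5, 0.7, -0.6]
grip_width: 0.0785
```

```bash
python3 - <<'E'
from h import *
go(.426,-.172,.14,27.7)
E
```

```text
xw [-9.79  2.35] q [-0.542  0.514  1.867 -0.066  0.93   0.604] tilt of x in tool y,z deg [-6.52  7.67]
twist -91.3 rows 12.7 then shift [-20.2  -7.   33.6] rows 1.0 | pos [ 413.2 -138.3  123.1] yaw -63.58 w 78.5 F [ 0.5  0.7 -0.6] t 25.9
```

>>> carry_out --commands '[[[0.9, 0, 0, 0, -7], [0.9, 0, 0, 0, -7], [0.9, 0, 0, 0, -7], [0.9, 0, 0, 0, -7]]]'

```text
time: 26.23
position: [0.408, -0.1285, 0.1193]
tool_rot: [-0.573, -0.375, 0.671, -0.283]
ft_force: [-0.5, 0.4, 0.1]
grip_width: 0.0782
```

```bash
python3 - <<'E'
from h import *
go(.426,-.172,.14,27.7)
E
```

```text
xw [-10.46   2.87] q [-0.531  0.519  1.879 -0.062  0.928  0.108] tilt of x in tool y,z deg [-10.26   3.52]
twist -62.3 rows 8.7 then shift [-25.8  -7.8  43.8] rows 1.2 | pos [ 408.  -128.5  119.3] yaw -34.58 w 78.2 F [-0.5  0.4  0.1] t 26.2333
```

>>> carry_out --commands '[[[0.9, 0, 0, 0, 0], [0.9, 0, 0, 0, 0], [0.9, 0, 0, 0, 0], [0.9, 0, 0, 0, 0]]]'

```text
time: 26.57
position: [0.4036, -0.1204, 0.1169]
tool_rot: [-0.57, -0.379, 0.673, -0.28]
ft_force: [0.1, 0.8, -0.0]
grip_width: 0.0786
```

```bash
python3 - <<'E'
from h import *
go(.426,-.172,.14,27.7)
E
```

```text
xw [-11.03   3.22] q [-0.521  0.522  1.889 -0.059  0.928  0.115] tilt of x in tool y,z deg [-10.94   3.53]
twist -62.2 rows 8.7 then shift [-29.9  -8.4  52.3] rows 1.5 | pos [ 403.6 -120.4  116.9] yaw -34.5 w 78.6 F [ 0.1  0.8 -0. ] t 26.5667
```

>>> carry_out --commands '[[[0.9, 0, 0, 0, -2], [0.9, 0, 0, 0, -4], [0.9, 0, 0, 0, -4], [0.9, 0, 0, 0, -4], [0.9, 0, 0, 0, -2], [0.9, 0, 0, 0, 0]]]'

```text
time: 27.07
position: [0.4027, -0.1177, 0.1162]
tool_rot: [-0.525, -0.472, 0.612, -0.357]
ft_force: [-0.2, 0.1, 0.4]
grip_width: 0.0786
```

```bash
python3 - <<'E'
from h import *
go(.426,-.172,.14,27.7)
E
```

```text
xw [-11.15   3.31] q [-0.517  0.522  1.892 -0.058  0.927 -0.167] tilt of x in tool y,z deg [-11.63   0.26]
twist -45.6 rows 6.4 then shift [-30.9  -8.6  55. ] rows 1.5 | pos [ 402.7 -117.7  116.2] yaw -17.85 w 78.6 F [-0.2  0.1  0.4] t 27.0667
```

>>> carry_out --commands '[[[0.9, 0, 7, 35, 0], [0.9, 0, 7, 35, 0], [0.9, 0, 0, 0, 0], [0.9, 0, 0, 0, 0]]]'

```text
time: 27.4
position: [0.3942, -0.189, 0.1134]
tool_rot: [-0.525, -0.47, 0.613, -0.356]
ft_force: [0.2, 0.1, 0.5]
grip_width: 0.0783
```

```bash
python3 - <<'E'
from h import *
go(.426,-.172,.14,27.7)
E
```

```text
xw [-11.17   3.31] q [-0.652  0.543  1.852 -0.09   0.94  -0.277] tilt of x in tool y,z deg [-11.65   0.32]
twist -45.8 rows 6.4 then shift [-31.2  31.8  -4.4] rows 1.1 | pos [ 394.2 -189.   113.4] yaw -18.09 w 78.3 F [0.2 0.1 0.5] t 27.4
```

>>> carry_out --commands '[[[0.9, -15, 38, 0, 0], [0.9, -15, 38, 0, 0], [0.9, -15, 38, 0, 0], [0.9, -15, 38, 0, 0], [0.9, -15, 38, 0, 0], [0.9, -15, 38, 0, 0], [0.9, -15, 38, 0, 0], [0.9, -15, 38, 0, 0]]]'

```text
time: 28.07
position: [0.6944, -0.2749, 0.1601]
tool_rot: [-0.522, -0.48, 0.619, -0.339]
ft_force: [0.7, -1.1, -0.5]
grip_width: 0.0784
```

```bash
python3 - <<'E'
from h import *
go(.426,-.172,.14,27.7)
E
```

```text
xw [-12.93   4.61] q [-0.51   0.879  0.9   -0.04   1.601 -0.181] tilt of x in tool y,z deg [-13.72  -0.25]
twist -46.3 rows 6.5 then shift [  88.4 -181.  -206. ] rows 6.9 | pos [ 694.4 -274.9  160.1] yaw -18.59 w 78.4 F [ 0.7 -1.1 -0.5] t 28.0667
```

>>> carry_out --commands '[[[0.9, 0, 0, 0, 0], [0.9, 0, 0, 0, 0], [0.9, 0, 0, 0, 0], [0.9, 0, 0, 0, 0]]]'

```text
time: 28.4
position: [0.7023, -0.2723, 0.1561]
tool_rot: [-0.523, -0.479, 0.617, -0.341]
ft_force: [-1.0, -0.4, 0.4]
grip_width: 0.0781
```

```bash
python3 - <<'E'
from h import *
go(.426,-.172,.14,27.7)
E
```

```text
xw [-12.64   4.5 ] q [-0.502  0.89   0.885 -0.037  1.6   -0.175] tilt of x in tool y,z deg [-13.41  -0.24]
twist -46.2 rows 6.5 then shift [  84.5 -190.  -208.3] rows 7.1 | pos [ 702.3 -272.3  156.1] yaw -18.52 w 78.1 F [-1.  -0.4  0.4] t 28.4
```

>>> carry_out --commands '[[[0.9, 0, -30, 0, 0], [0.9, 0, -30, 0, 0], [0.9, 0, -30, 0, 0], [0.9, 0, 0, 0, 0], [0.9, 0, 0, 0, 0], [0.9, 0, 0, 0, 0]]]'

```text
time: 28.9
position: [0.6045, -0.2356, 0.174]
tool_rot: [-0.519, -0.484, 0.62, -0.334]
ft_force: [-0.1, -0.6, 0.4]
grip_width: 0.0781
```

```bash
python3 - <<'E'
from h import *
go(.426,-.172,.14,27.7)
E
```

```text
xw [-13.57   5.05] q [-0.524  0.727  1.202 -0.042  1.465 -0.189] tilt of x in tool y,z deg [-14.48  -0.45]
twist -46.3 rows 6.5 then shift [  80.8 -118.7 -128.2] rows 4.6 | pos [ 604.5 -235.6  174. ] yaw -18.57 w 78.1 F [-0.1 -0.6  0.4] t 28.9
```

```bash
cat > e.py <<'E'
from h import *
o=robot.get_obs();q=o["q"];p,R=tool()
print("excess deg",np.degrees(q[1]+q[2]+q[4]-np.pi).round(2),"q4",np.degrees(q[3]).round(2),"q",q.round(3),"pos",(p*1e3).round(1),"tilt",np.degrees(R[2,1:]).round(2))
E
python3 e.py
```

```text
excess deg 14.45 q4 -2.43 q [-0.524  0.727  1.202 -0.042  1.465 -0.189] pos [ 604.5 -235.6  174. ] tilt [-14.48  -0.45]
```

>>> carry_out --commands '[[[0.9, 0, 0, 0, 0], [0.9, 0, 0, 0, 0], [0.9, 0, 0, 0, 0], [0.9, 0, 0, 0, 0]]]'

```text
time: 29.23
position: [0.6067, -0.2366, 0.1744]
tool_rot: [-0.52, -0.483, 0.62, -0.336]
ft_force: [0.1, 0.4, -0.2]
grip_width: 0.0784
```

```bash
python3 e.py
```

```text
excess deg 14.22 q4 -2.41 q [-0.523  0.727  1.198 -0.042  1.464 -0.188] pos [ 606.7 -236.6  174.4] tilt [-14.26  -0.41]
```

>>> carry_out --commands '[[[0.9, 0, 30, 0, 0], [0.9, 0, 30, 0, 0], [0.9, 0, 30, 0, 0], [0.9, 0, 0, 0, 0], [0.9, 0, 0, 0, 0], [0.9, 0, 0, 0, 0], [0.9, 0, 0, 0, 0], [0.9, 0, 0, 0, 0]]]'

```text
time: 29.9
position: [0.6898, -0.2642, 0.1464]
tool_rot: [-0.519, -0.485, 0.621, -0.333]
ft_force: [-0.1, -0.5, 0.1]
grip_width: 0.0786
```

```bash
python3 e.py
```

```text
excess deg 14.76 q4 -2.09 q [-0.501  0.888  0.922 -0.037  1.589 -0.171] pos [ 689.8 -264.2  146.4] tilt [-14.73  -0.49]
```

>>> carry_out --commands '[[[0.9, -30, 0, 0, 0], [0.9, -30, 0, 0, 0], [0.9, 0, 0, 0, 0], [0.9, 0, 0, 0, 0], [0.9, 0, 0, 0, 0], [0.9, 0, 0, 0, 0]]]'

```text
time: 30.4
position: [0.6998, -0.2678, 0.2079]
tool_rot: [-0.518, -0.486, 0.621, -0.331]
ft_force: [-0.2, -0.3, 0.0]
grip_width: 0.0784
```

```bash
python3 e.py
```

```text
excess deg 15.06 q4 -2.1 q [-0.499  0.858  0.821 -0.037  1.725 -0.174] pos [ 699.8 -267.8  207.9] tilt [-15.02  -0.52]
```

>>> carry_out --commands '[[[0.9, 30, 0, 0, 0], [0.9, 30, 0, 0, 0], [0.9, 0, 0, 0, 0], [0.9, 0, 0, 0, 0], [0.9, 0, 0, 0, 0], [0.9, 0, 0, 0, 0]]]'

```text
time: 30.9
position: [0.6828, -0.2613, 0.1479]
tool_rot: [-0.517, -0.487, 0.622, -0.33]
ft_force: [0.1, 0.4, -0.2]
grip_width: 0.0781
```

```bash
python3 e.py
```

```text
excess deg 15.24 q4 -2.11 q [-0.502  0.879  0.94  -0.037  1.589 -0.172] pos [ 682.8 -261.3  147.9] tilt [-15.19  -0.55]
```

>>> carry_out --commands '[[[0.9, 0, 0, -30, 0], [0.9, 0, 0, -30, 0], [0.9, 0, 0, -30, 0], [0.9, 0, 0, 0, 0], [0.9, 0, 0, 0, 0], [0.9, 0, 0, 0, 0], [0.9, 0, 0, 0, 0]]]'

```text
time: 31.48
position: [0.7188, -0.1779, 0.1575]
tool_rot: [-0.521, -0.481, 0.62, -0.334]
ft_force: [0.0, -0.1, -0.6]
grip_width: 0.0782
```

```bash
python3 e.py
```

```text
excess deg 14.39 q4 -0.43 q [-0.39   0.875  0.918 -0.008  1.6   -0.059] pos [ 718.8 -177.9  157.5] tilt [-14.24  -0.43]
```

>>> carry_out --commands '[[[0.9, 0, -35, 0, 0], [0.9, 0, -35, 0, 0], [0.9, 0, 0, 0, 0], [0.9, 0, 0, 0, 0], [0.9, 0, -35, 0, 0], [0.9, 0, -35, 0, 0], [0.9, 0, 0, 0, 0], [0.9, 0, 0, 0, 0]]]'

```text
time: 32.15
position: [0.5844, -0.1408, 0.1883]
tool_rot: [-0.522, -0.48, 0.623, -0.33]
ft_force: [0.7, -1.1, 0.5]
grip_width: 0.0782
```

```bash
python3 e.py
```

```text
excess deg 14.66 q4 -0.77 q [-0.415  0.647  1.331 -0.013  1.42  -0.071] pos [ 584.4 -140.8  188.3] tilt [-14.52  -0.33]
```

>>> carry_out --commands '[[[0.9, 0, 0, -38, 0], [0.9, 0, 0, -38, 0], [0.9, 0, 0, -38, 0], [0.9, 0, 0, -38, 0], [0.9, 0, 0, -38, 0], [0.9, 0, 0, -38, 0], [0.9, 0, 0, -38, 0], [0.9, 0, 0, 0, 0]]]'

```text
time: 32.82
position: [0.6955, 0.1078, 0.1915]
tool_rot: [-0.533, -0.47, 0.621, -0.331]
ft_force: [-0.1, 0.8, -0.2]
grip_width: 0.0784
```

```bash
python3 e.py
```

```text
excess deg 12.55 q4 4.6 q [-0.04   0.764  1.064  0.08   1.533  0.305] pos [695.5 107.8 191.5] tilt [-13.21  -0.5 ]
```

>>> carry_out --commands '[[[0.9, 0, 0, 0, 0], [0.9, 0, 0, 0, 0], [0.9, 0, 0, 35, 0], [0.9, 0, 0, 35, 0], [0.9, 0, 0, 0, 0], [0.9, 0, 0, 0, 0]]]'

```text
time: 33.32
position: [0.6768, 0.0377, 0.1895]
tool_rot: [-0.534, -0.469, 0.619, -0.334]
ft_force: [0.4, -0.3, 0.5]
grip_width: 0.0785
```

```bash
python3 e.py
```

```text
excess deg 12.49 q4 3.33 q [-0.135  0.729  1.145  0.058  1.486  0.208] pos [676.8  37.7 189.5] tilt [-12.79  -0.55]
```

>>> carry_out --commands '[[[0.9, 0, 0, 15, 0], [0.9, 0, 0, 15, 0], [0.9, 0, 0, 15, 0], [0.9, 0, 0, 15, 0], [0.9, 0, 0, 15, 0], [0.9, 0, 0, 0, 0], [0.9, 0, 0, 0, 0]]]'

```text
time: 33.9
position: [0.6484, -0.0443, 0.1892]
tool_rot: [-0.536, -0.466, 0.62, -0.333]
ft_force: [0.8, 0.3, -0.4]
grip_width: 0.0787
```

```bash
python3 e.py
```

```text
excess deg 12.68 q4 1.85 q [-0.255  0.693  1.223  0.032  1.448  0.098] pos [648.4 -44.3 189.2] tilt [-12.69  -0.5 ]
```

>>> carry_out --commands '[[[0.9, 0, -5, 20, 0], [0.9, 0, -5, 20, 0], [0.9, 0, -5, 20, 0], [0.9, 0, -5, 20, 0], [0.9, 0, -5, 20, 0], [0.9, 0, 0, 0, 0], [0.9, 0, 0, 0, 0]]]'

```text
time: 34.48
position: [0.5901, -0.1285, 0.194]
tool_rot: [-0.536, -0.468, 0.618, -0.335]
ft_force: [-0.5, -0.5, -1.1]
grip_width: 0.0783
```

>>> carry_out --commands '[[[0.9, 0, 0, -41, 0], [0.9, 0, 0, -41, 0], [0.9, 0, 0, -41, 0], [0.9, 0, 0, -41, 0], [0.9, 0, 0, -41, 0], [0.9, 0, 0, -41, 0], [0.9, 0, 0, -41, 0], [0.9, 0, 0, -41, 0]]]'

```text
time: 35.15
position: [0.7076, 0.1799, 0.1982]
tool_rot: [-0.539, -0.466, 0.618, -0.333]
ft_force: [1.4, -0.8, 0.1]
grip_width: 0.0784
```

```bash
python3 e.py
```

```text
excess deg 11.12 q4 5.77 q [0.054 0.785 0.996 0.101 1.554 0.404] pos [707.6 179.9 198.2] tilt [-12.38  -0.83]
```

>>> carry_out --commands '[[[0.9, 0, 0, 0, 0], [0.9, 0, 0, 0, 0], [0.9, 0, -5, 20, 0], [0.9, 0, -5, 20, 0], [0.9, 0, -5, 20, 0], [0.9, 0, -5, 20, 0], [0.9, 0, -5, 20, 0], [0.9, 0, -5, 20, 0]]]'

```text
time: 35.82
position: [0.6372, 0.097, 0.1984]
tool_rot: [-0.536, -0.475, 0.61, -0.34]
ft_force: [0.4, 0.9, 0.3]
grip_width: 0.0785
```

>>> carry_out --commands '[[[0.9, 0, 0, 20, 0], [0.9, 0, 0, 20, 0], [0.9, 0, 0, 20, 0], [0.9, 0, 0, 20, 0], [0.9, 0, 0, 20, 0], [0.9, 0, 0, 20, 0], [0.9, 0, 0, 20, 0], [0.9, 0, 0, 0, 0]]]'

```text
time: 36.48
position: [0.5831, -0.0443, 0.1962]
tool_rot: [-0.536, -0.475, 0.611, -0.338]
ft_force: [0.3, -0.6, -0.5]
grip_width: 0.0782
```

```bash
python3 e.py
```

```text
excess deg 12.5 q4 2.14 q [-0.286  0.595  1.406  0.037  1.359  0.04 ] pos [583.1 -44.3 196.2] tilt [-12.48  -1.44]
```

>>> carry_out --commands '[[[0.9, 0, 0, 0, 0], [0.9, 0, 0, -30, 0], [0.9, 0, 0, 0, 0], [0.9, 0, 0, -30, 0], [0.9, 0, 0, 0, 0], [0.9, 0, 0, -30, 0], [0.9, 0, 0, 0, 0], [0.9, 0, 0, -30, 0]]]'

```text
time: 37.15
position: [0.6247, 0.0714, 0.2002]
tool_rot: [-0.538, -0.473, 0.611, -0.336]
ft_force: [1.2, -0.6, -0.1]
grip_width: 0.0783
```

```bash
python3 e.py
```

```text
excess deg 11.87 q4 4.52 q [-0.102  0.642  1.296  0.079  1.411  0.221] pos [624.7  71.4 200.2] tilt [-12.45  -1.52]
```

>>> carry_out --commands '[[[0.3, 0, 0, 0, -5], [0.3, 0, 0, 0, -6], [0.3, 0, 0, 0, -6], [0.3, 0, 0, 0, -6], [0.3, 0, 0, 0, -6], [0.3, 0, 0, 0, -6], [0.3, 0, 0, 0, -6], [0.3, 0, 0, 0, -5]]]'

```text
time: 37.82
position: [0.625, 0.0869, 0.2002]
tool_rot: [0.35, 0.685, -0.357, 0.529]
ft_force: [0.0, 0.4, -0.3]
grip_width: 0.033
```

>>> carry_out --commands '[[[0, 0, 0, 0, -4], [0, 0, 0, 0, -3], [0, 0, 0, 0, 0], [0, 0, 0, 0, 0], [0, 0, 0, 0, 0], [0, 0, 0, 0, 0]]]'

```text
time: 38.32
position: [0.624, 0.0914, 0.2001]
tool_rot: [0.314, 0.708, -0.31, 0.551]
ft_force: [-0.7, 0.0, -0.3]
grip_width: 0.0013
```

```bash
python3 - <<'E'
from h import *
import e
go(*xy(295,25),.05,35.7)
print(plane(robot.camera_model("top"),(248,93),.085))
E
```

```text
excess deg 11.79 q4 5.12 q [-0.075  0.643  1.294  0.089  1.41  -0.749] pos [624.   91.4 200.1] tilt [ -5.35 -11.49]
xw [-11.22   5.91] q [-0.075  0.643  1.294  0.089  1.41  -0.749] tilt of x in tool y,z deg [ -5.35 -11.49]
twist 2.1 rows 0.3 then shift [146.   -8.4  43.3] rows 3.7 | pos [624.   91.4 200.1] yaw 37.8 w 1.3 F [-0.7  0.  -0.3] t 38.3167
[0.76341025 0.00274593 0.085     ]
```

>>> carry_out --commands '[[[0, 10, -1, 3, 1], [0, 20, -1, 6, 1], [0, 22, -1, 7, 0], [0, 22, -1, 7, 0], [0, 22, -1, 7, 0], [0, 22, -1, 6, 0], [0, 15, -1, 4, 0], [0, 8, 0, 2, 0]]]'

```text
time: 38.98
position: [0.6166, 0.0666, 0.0487]
tool_rot: [0.328, 0.698, -0.325, 0.547]
ft_force: [-0.3, 0.5, -0.9]
grip_width: 0.0002
```

>>> carry_out --commands '[[[0, 0, 0, 0, 0], [0, 0, 0, 0, 0], [0, 0, 0, 0, 0]]]'

```text
time: 39.23
position: [0.6145, 0.0663, 0.0457]
tool_rot: [0.328, 0.7, -0.327, 0.544]
ft_force: [0.8, 0.2, 0.0]
grip_width: 0.0005
```

```bash
python3 - <<'E'
from h import *
go(*xy(290,25),.006,35.7)
p,R=tool();print(tr(p[:2]*1e3))
E
```

```text
xw [-11.04   5.9 ] q [-0.114  0.817  1.423  0.09   1.108 -0.765] tilt of x in tool y,z deg [ -5.75 -11.12]
twist -0.6 rows 0.1 then shift [40.1  2.7  1.6] rows 1.0 | pos [614.5  66.3  45.7] yaw 35.08 w 0.5 F [0.8 0.2 0. ] t 39.2333
[296.3  23.8]
```

>>> carry_out --commands '[[[0, 10, 0, 0, 0], [0, 12, 0, 0, 0], [0, 10, 0, 0, 0], [0, 5, 0, 0, 0], [0, 0, 0, 0, 0], [0, 0, 0, 0, 0]]]'

```text
time: 39.73
position: [0.6095, 0.0711, 0.0092]
tool_rot: [0.329, 0.698, -0.326, 0.547]
ft_force: [-0.5, -0.4, -0.1]
grip_width: 0.0007
```

```bash
python3 - <<'E'
from h import *
go(*xy(285,25),.006,35.7)
p,R=tool();print(tr(p[:2]*1e3))
E
```

```text
xw [-10.63   5.86] q [-0.107  0.863  1.451  0.096  1.028 -0.768] tilt of x in tool y,z deg [ -5.43 -10.85]
twist -0.6 rows 0.1 then shift [ 4.   0.3 -3.8] rows 0.1 | pos [609.5  71.1   9.2] yaw 35.08 w 0.7 F [-0.5 -0.4 -0.1] t 39.7333
[289.5  25. ]
```

>>> carry_out --commands '[[[0, 3, 0, -3, 0], [0, 0.6, 0, -3, 0], [0, 0.6, 0, -3, 0], [0, 0.6, 0, -3, 0], [0, 0.6, 0, -3, 0], [0, 0.6, 0, -3, 0]]]'

```text
time: 40.23
position: [0.6056, 0.0772, 0.0072]
tool_rot: [0.324, 0.691, -0.327, 0.558]
ft_force: [2.2, -6.1, -2.1]
grip_width: 0.0004
```

```bash
python3 - <<'E'
from h import *
go(*xy(285,25),.006,35.7)
p,R=tool();print(tr(p[:2]*1e3))
E
```

```text
xw [-9.64  4.74] q [-0.09   0.856  1.474  0.081  0.989 -0.751] tilt of x in tool y,z deg [-5.18 -9.41]
twist -0.3 rows 0.0 then shift [ 0.7 -0.3  2.9] rows 0.1 | pos [605.6  77.2   7.2] yaw 35.4 w 0.4 F [ 2.2 -6.1 -2.1] t 40.2333
[282.3  24.6]
```

>>> carry_out --commands '[[[0, 0.8, 0, -4, 0], [0, 0.8, 0, -4, 0], [0, 0.8, 0, -4, 0], [0, 0.8, 0, -4, 0]]]'

```text
time: 40.57
position: [0.6057, 0.0773, 0.0074]
tool_rot: [0.318, 0.682, -0.328, 0.571]
ft_force: [1.9, -8.0, -2.0]
grip_width: 0.0004
```

```bash
python3 - <<'E'
from h import *
go(*xy(285,25),.006,35.7)
p,R=tool();print(tr(p[:2]*1e3))
E
```

```text
xw [-8.36  3.35] q [-0.08   0.848  1.491  0.057  0.955 -0.735] tilt of x in tool y,z deg [-4.87 -7.58]
twist 0.1 rows 0.0 then shift [ 1.1 -0.4  2.9] rows 0.1 | pos [605.7  77.3   7.4] yaw 35.77 w 0.4 F [ 1.9 -8.  -2. ] t 40.5667
[282.3  24.5]
```

>>> carry_out --commands '[[[0, 0.7, 0, -5, 0], [0, 0.7, 0, -5, 0], [0, 0.6, 0, -5, 0], [0, 0.6, 0, -5, 0], [0, 0.5, 0, -5, 0], [0, 0.5, 0, -5, 0], [0, 0.4, 0, -5, 0], [0, 0.4, 0, -5, 0]]]'

```text
time: 41.23
position: [0.6061, 0.0774, 0.0084]
tool_rot: [0.304, 0.66, -0.332, 0.601]
ft_force: [3.0, -12.0, -5.3]
grip_width: 0.0008
```

```bash
python3 - <<'E'
from h import *
go(*xy(285,25),.006,35.7)
E
```

```text
xw [-5.27  0.12] q [-0.054  0.83   1.529 -0.004  0.874 -0.69 ] tilt of x in tool y,z deg [-4.16 -3.24]
twist 1.0 rows 0.1 then shift [ 2.3 -0.7  2.8] rows 0.1 | pos [606.1  77.4   8.4] yaw 36.67 w 0.8 F [  3.  -12.   -5.3] t 41.2333
```

>>> carry_out --commands '[[[0, 0.3, 0, -5, 0], [0, 0.2, 0, -5, 0], [0, 0.1, 0, -5, 0], [0, 0, 0, -4, 0]]]'

```text
time: 41.57
position: [0.6062, 0.0773, 0.0088]
tool_rot: [0.297, 0.65, -0.333, 0.615]
ft_force: [3.4, -7.9, -6.2]
grip_width: 0.0005
```

```bash
python3 - <<'E'
from h import *
go(*xy(285,25),.006,35.7)
E
```

```text
xw [-3.83 -1.31] q [-0.043  0.823  1.547 -0.035  0.837 -0.666] tilt of x in tool y,z deg [-3.84 -1.26]
twist 1.4 rows 0.2 then shift [ 2.8 -0.7  2.5] rows 0.1 | pos [606.2  77.3   8.8] yaw 37.11 w 0.5 F [ 3.4 -7.9 -6.2] t 41.5667
```

>>> carry_out --commands '[[[0, 0, 0, -4, 0.7], [0, 0, 0, -3, 0.7], [0, 0, 0, 4, 0], [0, -10, 0, 6, 0], [0.9, -20, 0, 6, 0], [0.9, -25, 0, 0, 0], [0.9, -25, 0, 0, 0], [0.9, -15, 0, 0, 0]]]'

```text
time: 42.23
position: [0.6192, 0.0665, 0.1062]
tool_rot: [0.302, 0.646, -0.342, 0.612]
ft_force: [0.8, 0.1, -0.5]
grip_width: 0.0192
```

>>> carry_out --commands '[[[0.9, 0, 0, 0, 2], [0.9, 0, 0, 0, 3], [0.9, 0, 0, 0, 2], [0.9, 0, 0, 0, 0], [0.9, 0, 0, 0, 0]]]'

```text
time: 42.65
position: [0.625, 0.0676, 0.119]
tool_rot: [0.344, 0.618, -0.378, 0.597]
ft_force: [0.1, 0.4, -0.2]
grip_width: 0.0522
```

```bash
python3 - <<'E'
from h import *
go(.426,-.172,.11,27.7)
E
```

```text
xw [-2.86 -1.53] q [-0.055  0.677  1.468 -0.034  1.045 -0.535] tilt of x in tool y,z deg [-3.24 -0.02]
twist 0.8 rows 0.1 then shift [  25.3 -286.6  119.6] rows 7.5 | pos [625.   67.6 119. ] yaw 28.53 w 52.2 F [ 0.1  0.4 -0.2] t 42.65
```

>>> carry_out --commands '[[[0.9, 1, -10, 4, 0.8], [0.9, 1, -18, 7.5, 0], [0.9, 1, -20, 8, 0], [0.9, 1, -20, 8, 0], [0.9, 1, -20, 8, 0], [0.9, 1, -20, 8, 0], [0.9, 1, -20, 8, 0], [0.9, 1, -20, 8, 0]]]'

```text
time: 43.32
position: [0.5164, -0.0576, 0.12]
tool_rot: [0.346, 0.617, -0.38, 0.596]
ft_force: [-0.8, -0.2, -0.3]
grip_width: 0.0784
```

>>> carry_out --commands '[[[0.9, 1, -20, 8, 0], [0.9, 1, -20, 8, 0], [0.9, 1, -20, 8, 0], [0.9, 1, -20, 8, 0], [0.9, 1, -20, 8, 0], [0.9, 1, -20, 8, 0], [0.9, 1, -10, 4, 0], [0.9, 0, 0, 0, 0]]]'

```text
time: 43.98
position: [0.4119, -0.1723, 0.1208]
tool_rot: [0.347, 0.619, -0.381, 0.593]
ft_force: [0.9, -0.4, -0.8]
grip_width: 0.0787
```

>>> carry_out --commands '[[[0.9, 0, 0, 0, 0], [0.9, 0, 0, 0, 0]]]'

```text
time: 44.15
position: [0.4109, -0.1726, 0.121]
tool_rot: [0.348, 0.619, -0.382, 0.592]
ft_force: [-0.3, -0.1, -0.9]
grip_width: 0.0784
```

```bash
cat >> h.py <<'E'
def look(name,X,s=60,box=70):
    m=robot.camera_model("wrist");I=robot.camera("wrist")[:,:,::-1].copy();cv2.imwrite(f"pics/{name}.png",I);np.savez(name,**m)
    p=m["R"]@np.array(X)+m["t"];u=p[:2]/p[2]*m["fx"]+[m["cx"],m["cy"]]
    for t in(s-10,s,s+10):find(I,m,tuple(int(x) for x in u),X[2],t,box)
E
python3 - <<'E'
from h import *
go(.426,-.172,.0145,27.7)
look("w10",[.426,-.172,.019])
E
```

```text
xw [-3.28 -1.24] q [-0.614  0.482  1.938 -0.074  0.758 -1.046] tilt of x in tool y,z deg [-3.48 -0.44]
twist 0.2 rows 0.0 then shift [105.4  20.1   7.3] rows 2.6 | pos [ 410.9 -172.6  121. ] yaw 27.91 w 78.4 F [-0.3 -0.1 -0.9] t 44.15
(307, 224) i 3 rect c [ 426.4 -171.6] sides [62.2 62.4] yaw 27.6 circ [ 426.4 -171.8] 43.5 area 3769
(307, 224) i 3 rect c [ 426.4 -171.6] sides [62.4 62.9] yaw 27.5 circ [ 426.6 -171.5] 43.7 area 3816
(307, 224) i 3 rect c [ 426.4 -171.6] sides [63.1 63.1] yaw 27.9 circ [ 426.3 -171.7] 44.0 area 3856
```

>>> carry_out --commands '[[[0.9, 8, 6, 2, 0], [0.9, 15, 7, 2.5, 0], [0.9, 18, 5, 2, 0], [0.9, 18, 0, 0, 0], [0.9, 12, 0, 0, 0], [0.9, 6, 0, 0, 0], [0.9, 0, 0, 0, 0], [0.9, 0, 0, 0, 0]]]'

```text
time: 44.87
position: [0.4343, -0.1675, 0.0372]
tool_rot: [0.345, 0.618, -0.378, 0.597]
ft_force: [-0.6, -0.2, 0.7]
grip_width: 0.0783
```

```bash
python3 - <<'E'
from h import *
go(.4264,-.1716,.014,27.7)
E
```

```text
xw [-2.88 -1.43] q [-0.576  0.664  1.942 -0.09   0.566 -0.997] tilt of x in tool y,z deg [-3.21 -0.11]
twist 0.8 rows 0.1 then shift [23.7 -7.6  0. ] rows 0.6 | pos [ 434.3 -167.5   37.2] yaw 28.49 w 78.3 F [-0.6 -0.2  0.7] t 44.8667
```

>>> carry_out --commands '[[[0.9, 0, -4, 0, 0.6], [0.9, 2, -2, 0, 0], [0.9, 6, 0, 0, 0], [0.9, 7, 0, 0, 0], [0.9, 5, 0, 0, 0], [0.9, 2, 0, 0, 0], [0.9, 0, 0, 0, 0]]]'

```text
time: 45.45
position: [0.4293, -0.172, 0.0159]
tool_rot: [0.348, 0.614, -0.382, 0.597]
ft_force: [0.1, 0.3, -0.4]
grip_width: 0.0786
```

```bash
python3 - <<'E'
from h import *
go(.4264,-.1716,.014,27.7)
E
```

```text
xw [-2.59 -1.62] q [-0.591  0.706  1.961 -0.102  0.498 -0.986] tilt of x in tool y,z deg [-3.05  0.22]
twist 0.1 rows 0.0 then shift [ 2.  -2.2 -1.7] rows 0.1 | pos [ 429.3 -172.    15.9] yaw 27.84 w 78.6 F [ 0.1  0.3 -0.4] t 45.45
```

>>> carry_out --commands '[[[0.9, 1.4, -2, -1.5, 0], [0.9, 0, 0, 0, 0], [0.6, 0, 0, 0, 0], [0.6, 0, 0, 0, 0], [0.6, 0, 0, 0, 0], [0.6, 0, 0, 0, 0], [0.6, 0, 0, 0, 0]]]' --force 14

```text
time: 46.03
position: [0.4275, -0.1721, 0.0149]
tool_rot: [0.348, 0.613, -0.382, 0.598]
ft_force: [0.8, -0.2, 0.0]
grip_width: 0.0678
```

```bash
python3 - <<'E'
from h import *
go(.4264,-.1716,.014,27.7)
E
```

```text
xw [-2.42 -1.7 ] q [-0.593  0.707  1.968 -0.103  0.487 -0.987] tilt of x in tool y,z deg [-2.93  0.37]
twist 0.1 rows 0.0 then shift [ 0.9 -0.7 -0.9] rows 0.0 | pos [ 427.5 -172.1   14.9] yaw 27.79 w 67.8 F [ 0.8 -0.2  0. ] t 46.0333
```

>>> carry_out --commands '[[[0.6, -6, 0, 0, 0], [0.6, -14, 0, 0, 0], [0.6, -18, 0, 0, -2], [0.6, -18, 0, 0, -3], [0.6, -18, 0, 0, -3], [0.6, -12, 0, 0, 0], [0.6, 0, 0, 0, 0], [0.6, 0, 0, 0, 0]]]'

```text
time: 46.7
position: [0.4293, -0.1682, 0.1049]
tool_rot: [0.304, 0.641, -0.336, 0.62]
ft_force: [0.0, -0.2, -0.1]
grip_width: 0.0675
```

```bash
python3 - <<'E'
from h import *
go(*xy(95),.09,35.7)
E
```

```text
xw [-2.68 -1.51] q [-0.584  0.524  1.92  -0.072  0.724 -1.161] tilt of x in tool y,z deg [-3.06 -0.37]
twist 0.5 rows 0.1 then shift [  -0.   311.3 -283.7] rows 10.1 | pos [ 429.3 -168.2  104.9] yaw 36.21 w 67.5 F [ 0.  -0.2 -0.1] t 46.7
```

>>> carry_out --commands '[[[0.6, 0, 7, -6, 0.5], [0.6, 0, 14, -13, 0], [0.6, 0, 14, -13, 0], [0.6, 0, 14, -13, 0], [0.6, 0, 14, -13, 0], [0.6, 0, 14, -13, 0], [0.6, 0, 14, -13, 0], [0.6, 0, 14, -13, 0]]]'

```text
time: 47.37
position: [0.4557, -0.0258, 0.0941]
tool_rot: [0.309, 0.641, -0.343, 0.614]
ft_force: [0.0, -0.5, -0.6]
grip_width: 0.0678
```

>>> carry_out --commands '[[[0.6, 0, 14, -13, 0], [0.6, 0, 14, -13, 0], [0.6, 0, 14, -13, 0], [0.6, 0, 14, -13, 0], [0.6, 0, 14, -13, 0], [0.6, 0, 14, -13, 0], [0.6, 0, 14, -13, 0], [0.6, 0, 14, -13, 0]]]'

```text
time: 48.03
position: [0.4816, 0.1314, 0.0797]
tool_rot: [0.307, 0.646, -0.346, 0.607]
ft_force: [0.4, -0.5, -1.0]
grip_width: 0.0677
```

>>> carry_out --commands '[[[0.6, 0, 14, -13, 0], [0.6, 0, 14, -13, 0], [0.6, 0, 14, -13, 0], [0.6, 0, 14, -13, 0], [0.6, 0, 14, -13, 0], [0.6, 0, 8, -7, 0], [0.6, 0, 0, 0, 0], [0.6, 0, 0, 0, 0]]]'

```text
time: 48.7
position: [0.4988, 0.2421, 0.0656]
tool_rot: [0.303, 0.651, -0.348, 0.603]
ft_force: [-0.6, -0.8, -0.3]
grip_width: 0.0677
```

```bash
python3 - <<'E'
from h import *
go(*xy(92.5),.035,35.7)
E
```

```text
xw [-5.14 -1.5 ] q [ 0.252  0.692  1.663 -0.004  0.881 -0.359] tilt of x in tool y,z deg [-5.07 -1.73]
twist -0.5 rows 0.1 then shift [29.  17.8  7.4] rows 0.8 | pos [498.8 242.1  65.6] yaw 35.21 w 67.7 F [-0.6 -0.8 -0.3] t 48.7
```

>>> carry_out --commands '[[[0.6, 4, 6, 2, 0], [0.6, 7, 7, 3, -0.4], [0.6, 8, 4, 2, 0], [0.6, 6, 0, 0, 0], [0.6, 2, 0, 0, 0], [0.6, 0, 0, 0, 0], [0.6, 0, 0, 0, 0]]]'

```text
time: 49.28
position: [0.5144, 0.2404, 0.032]
tool_rot: [0.3, 0.653, -0.349, 0.602]
ft_force: [-0.0, -0.2, -0.9]
grip_width: 0.0672
```

```bash
python3 - <<'E'
from h import *
go(*xy(92.8),.020,35.7)
E
```

```text
xw [-5.46 -1.62] q [ 0.243  0.759  1.635 -0.006  0.847 -0.368] tilt of x in tool y,z deg [-5.39 -1.83]
twist -0.3 rows 0.0 then shift [11.7  4.6 -3.3] rows 0.3 | pos [514.4 240.4  32. ] yaw 35.36 w 67.2 F [-0.  -0.2 -0.9] t 49.2833
```

>>> carry_out --commands '[[[0.6, 2, 3.5, -2.5, -0.3], [0.6, 3, 0, 0, 0], [0.6, 4, 0, 0, 0], [0.6, 2, 0, 0, 0], [0.6, 0, 0, 0, 0], [0.6, 0, 0, 0, 0]]]' --force 8

```text
time: 49.78
position: [0.5146, 0.2446, 0.0204]
tool_rot: [0.299, 0.653, -0.347, 0.603]
ft_force: [-0.6, 0.4, -1.0]
grip_width: 0.0679
```

```bash
python3 - <<'E'
from h import *
go(*xy(92.8),.017,35.7)
E
```

```text
xw [-5.42 -1.61] q [ 0.25   0.779  1.633 -0.005  0.828 -0.368] tilt of x in tool y,z deg [-5.34 -1.84]
twist 0.0 rows 0.0 then shift [ 3.3  1.1 -0.3] rows 0.1 | pos [514.6 244.6  20.4] yaw 35.71 w 67.9 F [-0.6  0.4 -1. ] t 49.7833
```

>>> carry_out --commands '[[[0.6, 2, 0.8, 0, 0], [0.6, 2, 0, 0, 0], [0.6, 1.5, 0, 0, 0], [0.6, 0, 0, 0, 0]]]' --force 4

```text
time: 50.12
position: [0.5148, 0.245, 0.0151]
tool_rot: [0.298, 0.653, -0.347, 0.603]
ft_force: [-0.2, -0.7, 1.6]
grip_width: 0.0675
```

```bash
python3 - <<'E'
from h import *
go(*xy(92.8),.0145,35.7)
E
```

```text
xw [-5.39 -1.62] q [ 0.25   0.788  1.633 -0.006  0.818 -0.368] tilt of x in tool y,z deg [-5.32 -1.82]
twist 0.0 rows 0.0 then shift [ 0.6  0.5 -0.2] rows 0.0 | pos [514.8 245.   15.1] yaw 35.73 w 67.5 F [-0.2 -0.7  1.6] t 50.1167
```

>>> carry_out --commands '[[[0.95, 0, 0, 0, 0], [0.95, 0, 0, 0, 0], [0.95, 0, 0, 0, 0], [0.95, -5, 0, 0, 0], [0.95, -12, 0, 0, 0], [0.95, -18, 0, 5, 0], [0.95, -20, 0, 10, 0], [0.95, -20, 0, 14, 0]]]'

```text
time: 50.78
position: [0.5342, 0.2242, 0.0897]
tool_rot: [0.295, 0.657, -0.348, 0.6]
ft_force: [-0.2, 0.3, 0.1]
grip_width: 0.0826
```

>>> carry_out --commands '[[[0.95, -20, 0, 16, 0], [0.95, -15, 0, 16, 0], [0.95, 0, 0, 12, 0], [0.95, 0, 0, 5, 0], [0.95, 0, 0, 0, 0], [0.95, 0, 0, 0, 0]]]'

```text
time: 51.28
position: [0.5728, 0.183, 0.1331]
tool_rot: [0.299, 0.653, -0.346, 0.604]
ft_force: [-0.6, 0.5, -0.9]
grip_width: 0.0825
```

```bash
python3 - <<'E'
from h import *
m=robot.camera_model("wrist");I=robot.camera("wrist")[:,:,::-1].copy();cv2.imwrite("pics/w11.png",I);np.savez("w11",**m)
cv2.imwrite("pics/w11c.png",cv2.resize(I[0:280,130:440],None,fx=2.1,fy=2.1,interpolation=cv2.INTER_CUBIC))
go(.516,-.156,.11,35.7)
E
```

```text
xw [-5.25 -1.62] q [ 0.132  0.643  1.499 -0.018  1.094 -0.483] tilt of x in tool y,z deg [-5.21 -1.75]
twist 0.1 rows 0.0 then shift [  37.5 -240.7  243.7] rows 8.3 | pos [572.5 183.1 132.8] yaw 35.81 w 82.7 F [-0.   0.1  0.2] t 51.3333
```

View pics/w11c.png

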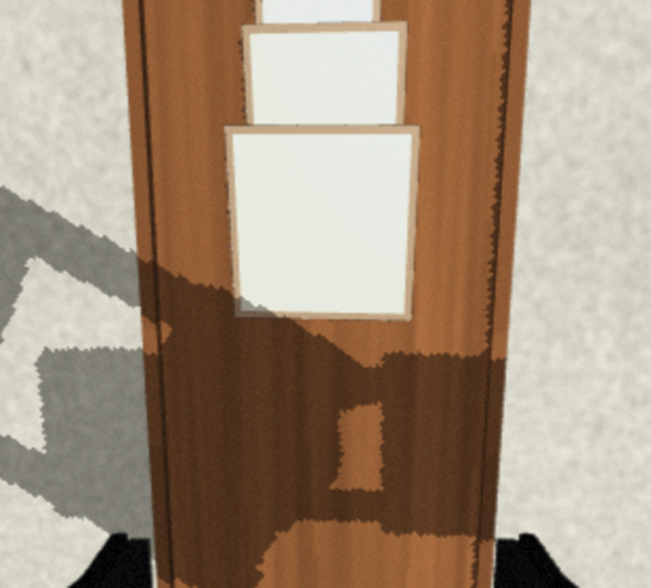

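The wrist view shows a clean shingled row: small (row <23), medium (243–405, rows 23–125) and large (226–419, rows 127–318). I check the numbers and go for the coaster.

```bash
python3 - <<'E'
from h import *
m=dict(np.load("w11.npz"));P=lambda x,y,z:tr(plane(m,(130+x/2.1,y/2.1),z)[:2]*1e3)
print("large high",P(226,127,.0243),P(419,127,.0243),"low",P(236,316,.0129),P(410,319,.0129),"med high",P(243,26,.0234),P(406,22,.0234))
E
```

```text
large high [59.5 32.6] [ 60.3 -34.3] low [125.3  33.3] [125.8 -33.6] med high [27.8 25.9] [ 27.9 -28.9]
```

>>> carry_out --commands '[[[0.87, 0, -8, 8, 0], [0.87, 0, -13, 13, 0], [0.87, 0, -13, 13, 0], [0.87, 0, -13, 13, 0], [0.87, 0, -13, 13, 0], [0.87, 0, -13, 13, 0], [0.87, 0, -13, 13, 0], [0.87, 0, -13, 13, 0]]]'

```text
time: 52.0
position: [0.5388, 0.0442, 0.1312]
tool_rot: [0.29, 0.662, -0.344, 0.6]
ft_force: [-0.5, -0.7, 0.5]
grip_width: 0.0759
```

>>> carry_out --commands '[[[0.87, 2, -13, 13, 0], [0.87, 2, -13, 13, 0], [0.87, 2, -13, 13, 0], [0.87, 2, -13, 13, 0], [0.87, 2, -13, 13, 0], [0.87, 2, -13, 13, 0], [0.87, 2, -13, 13, 0], [0.87, 2, -13, 13, 0]]]'

```text
time: 52.67
position: [0.503, -0.106, 0.1155]
tool_rot: [0.286, 0.67, -0.344, 0.593]
ft_force: [-0.7, -0.2, 0.6]
grip_width: 0.0756
```

>>> carry_out --commands '[[[0.87, 2, -10, 10, 0], [0.87, 2, -5, 5, 0], [0.87, 0, 0, 0, 0], [0.87, 0, 0, 0, 0], [0.87, 0, 0, 0, 0]]]'

```text
time: 53.08
position: [0.4941, -0.1289, 0.1092]
tool_rot: [0.286, 0.673, -0.345, 0.589]
ft_force: [0.2, -0.4, -0.2]
grip_width: 0.0756
```

```bash
python3 - <<'E'
from h import *
go(.516,-.156,.0155,35.7)
look("w12",[.516,-.156,.020])
E
```

```text
xw [-8.16 -1.19] q [-0.427  0.595  1.721 -0.096  0.949 -1.01 ] tilt of x in tool y,z deg [-7.24 -3.94]
twist 1.4 rows 0.2 then shift [90.2 14.  40.9] rows 2.4 | pos [ 494.1 -128.9  109.2] yaw 37.13 w 75.6 F [ 0.2 -0.4 -0.2] t 53.0833
(298, 271) i 2 rect c [ 519.9 -168.6] sides [113.8  77.4] yaw 41.4 circ [ 533.2 -184.1] 59.5 area 5155
(298, 271) i 2 rect c [ 519.9 -168.6] sides [113.8  77.5] yaw 41.4 circ [ 533.  -183.9] 59.6 area 5184
(298, 271) i 2 rect c [ 519.9 -168.5] sides [113.8  77.5] yaw 41.4 circ [ 532.9 -183.8] 59.6 area 5216
```

>>> carry_out --commands '[[[0.9, 5, 3, 7, 0.7], [0.9, 10, 3, 9, 0.7], [0.9, 12, 3, 9, 0], [0.9, 12, 3, 7, 0], [0.9, 8, 1, 4, 0], [0.9, 3, 0, 0, 0], [0.9, 0, 0, 0, 0], [0.9, 0, 0, 0, 0]]]'

```text
time: 53.8
position: [0.5233, -0.15, 0.0498]
tool_rot: [0.293, 0.668, -0.352, 0.587]
ft_force: [0.3, 0.3, 0.1]
grip_width: 0.0786
```

```bash
python3 - <<'E'
from h import *
look("w13",[.516,-.156,.020])
go(.516,-.156,.0165,35.7)
E
```

```text
(273, 253) i 1 rect c [ 516.  -156.5] sides [53.5 53.8] yaw 81.1 circ [ 515.8 -156.4] 27.1 area 2247
(273, 253) i 1 rect c [ 516.  -156.3] sides [53.7 54. ] yaw 33.8 circ [ 515.9 -156.4] 27.3 area 2271
(273, 253) i 1 rect c [ 515.8 -156.6] sides [54.4 54. ] yaw 37.4 circ [ 515.8 -156.4] 27.4 area 2297
xw [-8.03 -1.25] q [-0.439  0.721  1.666 -0.104  0.875 -0.989] tilt of x in tool y,z deg [-7.26 -3.65]
twist 0.1 rows 0.0 then shift [34.3 -5.1  3. ] rows 0.8 | pos [ 523.2 -149.9   50. ] yaw 35.83 w 78.1 F [ 1.2  0.1 -0.3] t 53.85
```

>>> carry_out --commands '[[[0.9, 0, 0, 0, -4], [0.9, 0, 0, 0, -6.5], [0.9, 0, 0, 0, -6.5], [0.9, 0, 0, 0, -6.5], [0.9, 0, 0, 0, -6.5], [0.9, 0, 0, 0, -6.5], [0.9, 0, 0, 0, -6.5], [0.9, 0, 0, 0, -6.5]]]'

```text
time: 54.52
position: [0.5233, -0.1487, 0.055]
tool_rot: [0.006, 0.753, -0.025, 0.657]
ft_force: [-0.6, -1.4, 0.7]
grip_width: 0.0785
```

>>> carry_out --commands '[[[0.9, 0, 0, 0, -6], [0.9, 0, 0, 0, -5], [0.9, 0, 0, 0, -3], [0.9, 0, 0, 0, 0], [0.9, 0, 0, 0, 0], [0.9, 0, 0, 0, 0]]]'

```text
time: 55.02
position: [0.5238, -0.148, 0.0593]
tool_rot: [-0.08, 0.749, 0.071, 0.654]
ft_force: [0.0, -0.5, 0.9]
grip_width: 0.0785
```

```bash
python3 - <<'E'
from h import *
go(.516,-.1564,.015,99)
E
```

```text
xw [-7.49 -1.52] q [-0.436  0.702  1.671 -0.103  0.879 -2.15 ] tilt of x in tool y,z deg [ 0.11 -7.64]
twist 3.2 rows 0.5 then shift [45.2 -6.8 -3. ] rows 1.1 | pos [ 523.8 -148.    59.3] yaw 102.23 w 78.5 F [ 0.  -0.5  0.9] t 55.0167
```

>>> carry_out --commands '[[[0.9, 3, -3, -1, 0], [0.9, 7, -3, -1, 0], [0.9, 10, 0, 0, 0], [0.9, 10, 0, 0, 0], [0.9, 7, 0, 0, 0], [0.9, 3, 0, 0, 0], [0.9, 0, 0, 0, 0], [0.9, 0, 0, 0, 0]]]'

```text
time: 55.68
position: [0.5161, -0.1559, 0.0145]
tool_rot: [-0.078, 0.749, 0.07, 0.654]
ft_force: [0.1, 0.1, 0.2]
grip_width: 0.0783
```

```bash
python3 - <<'E'
from h import *
go(.516,-.1564,.0155,102)
E
```

```text
xw [-7.63 -1.44] q [-0.454  0.774  1.696 -0.115  0.784 -2.149] tilt of x in tool y,z deg [ 0.18 -7.76]
twist 0.0 rows 0.0 then shift [-1.  -0.4 -0.4] rows 0.0 | pos [ 516.1 -155.9   14.5] yaw 102.03 w 78.3 F [0.1 0.1 0.2] t 55.6833
```

>>> carry_out --commands '[[[0.6, 0, 0, 0, 0], [0.6, 0, 0, 0, 0], [0.6, 0, 0, 0, 0], [0.6, 0, 0, 0, 0], [0.6, 0, 0, 0, 0]]]' --force 15

```text
time: 56.1
position: [0.5168, -0.156, 0.015]
tool_rot: [-0.078, 0.749, 0.07, 0.654]
ft_force: [0.1, 0.4, -1.3]
grip_width: 0.0611
```

>>> carry_out --commands '[[[0.6, -6, 0, 0, 0], [0.6, -14, 0, 0, 0], [0.6, -18, 0, 0, 0], [0.6, -18, 0, 0, 0], [0.6, -12, 0, 0, 0], [0.6, 0, 0, 0, 0], [0.6, 0, 0, 0, 0]]]'

```text
time: 56.68
position: [0.5262, -0.1537, 0.0874]
tool_rot: [-0.078, 0.749, 0.07, 0.654]
ft_force: [1.2, 0.4, -1.2]
grip_width: 0.0614
```

```bash
python3 - <<'E'
from h import *
go(*xy(192),.07,102)
E
```

```text
xw [-7.53 -1.47] q [-0.443  0.662  1.647 -0.098  0.943 -2.162] tilt of x in tool y,z deg [ 0.14 -7.67]
twist 0.1 rows 0.0 then shift [  2.9 301.9 113.4] rows 7.7 | pos [ 526.2 -153.7   87.4] yaw 102.06 w 61.4 F [ 1.2  0.4 -1.2] t 56.6833
```

>>> carry_out --commands '[[[0.6, 0, 8, 3, 0], [0.6, 0, 16, 6, 0], [0.6, 0, 16, 6, 0], [0.6, 0, 16, 6, 0], [0.6, 0, 16, 6, 0], [0.6, 0, 16, 6, 0], [0.6, 0, 16, 6, 0], [0.6, 0, 16, 6, 0]]]'

```text
time: 57.35
position: [0.5409, -0.021, 0.0756]
tool_rot: [-0.074, 0.752, 0.069, 0.651]
ft_force: [0.2, 0.3, -0.9]
grip_width: 0.0609
```

>>> carry_out --commands '[[[0.6, 0, 16, 6, 0], [0.6, 0, 16, 6, 0], [0.6, 0, 16, 6, 0], [0.6, 0, 16, 6, 0], [0.6, 0, 16, 6, 0], [0.6, 0, 16, 6, 0], [0.6, 0, 16, 6, 0], [0.6, 0, 16, 6, 0]]]'

```text
time: 58.02
position: [0.5527, 0.1264, 0.0602]
tool_rot: [-0.072, 0.759, 0.071, 0.643]
ft_force: [-0.4, 0.1, -0.2]
grip_width: 0.0614
```

>>> carry_out --commands '[[[0.6, 0, 12, 4, 0], [0.6, 0, 5, 2, 0], [0.6, 0, 0, 0, 0], [0.6, 0, 0, 0, 0], [0.6, 0, 0, 0, 0]]]'

```text
time: 58.43
position: [0.5514, 0.1494, 0.0557]
tool_rot: [-0.074, 0.761, 0.073, 0.64]
ft_force: [0.6, 0.4, -0.8]
grip_width: 0.0609
```

```bash
python3 - <<'E'
from h import *
go(*xy(192),.030,102)
E
```

```text
xw [-9.71 -1.14] q [ 0.073  0.749  1.561 -0.009  1.003 -1.701] tilt of x in tool y,z deg [ 0.9  -9.73]
twist -0.1 rows 0.0 then shift [21.4 10.3 28.3] rows 0.9 | pos [551.4 149.4  55.7] yaw 101.9 w 60.9 F [ 0.6  0.4 -0.8] t 58.4333
```

>>> carry_out --commands '[[[0.6, 3, 3, 7, 0], [0.6, 5, 3, 8, 0], [0.6, 6, 2, 7, 0], [0.6, 4, 0, 2, 0], [0.6, 0, 0, 0, 0], [0.6, 0, 0, 0, 0]]]'

```text
time: 58.93
position: [0.5728, 0.1597, 0.0312]
tool_rot: [-0.073, 0.761, 0.071, 0.64]
ft_force: [0.3, -0.0, -0.2]
grip_width: 0.0611
```

```bash
python3 - <<'E'
from h import *
go(*xy(192),.0105,102)
E
```

```text
xw [-9.69 -1.12] q [ 0.087  0.807  1.505 -0.006  1.    -1.685] tilt of x in tool y,z deg [ 0.87 -9.71]
twist -0.4 rows 0.1 then shift [20.3  4.7  4.7] rows 0.5 | pos [572.8 159.7  31.2] yaw 101.63 w 61.1 F [ 0.3 -0.  -0.2] t 58.9333
```

>>> carry_out --commands '[[[0.6, 3, 3.5, 3.5, 0], [0.6, 5, 0, 0, 0], [0.6, 6, 0, 0, 0], [0.6, 4, 0, 0, 0], [0.6, 2, 0, 0, 0], [0.6, 0, 0, 0, 0], [0.6, 0, 0, 0, 0]]]'

```text
time: 59.52
position: [0.5718, 0.1635, 0.009]
tool_rot: [-0.073, 0.761, 0.071, 0.64]
ft_force: [-0.3, -0.7, 0.3]
grip_width: 0.0615
```

```bash
python3 - <<'E'
from h import *
go(*xy(192),.0095,102)
E
```

```text
xw [-9.7  -1.13] q [ 0.093  0.841  1.51  -0.005  0.963 -1.679] tilt of x in tool y,z deg [ 0.86 -9.73]
twist -0.4 rows 0.1 then shift [-0.7  1.1  1.3] rows 0.0 | pos [571.8 163.5   9. ] yaw 101.62 w 61.5 F [-0.3 -0.7  0.3] t 59.5167
```

>>> carry_out --commands '[[[0.6, 0, 1, 1.2, 0], [0.6, 0, 0, 0, 0], [0.88, 0, 0, 0, 0], [0.88, 0, 0, 0, 0], [0.88, 0, 0, 0, 0], [0.88, -6, 0, 0, 0], [0.88, -14, 0, 0, 0], [0.88, -18, 0, 0, 0]]]'

```text
time: 60.18
position: [0.5758, 0.1652, 0.0451]
tool_rot: [-0.072, 0.764, 0.071, 0.637]
ft_force: [0.8, 0.5, 0.2]
grip_width: 0.0765
```

>>> carry_out --commands '[[[0.88, -18, 0, 0, 0], [0.88, -18, 0, 0, 0], [0.88, -18, 0, 0, 0], [0.88, -14, 0, 0, 0], [0.88, -6, 0, 0, 0], [0.88, 0, 0, 0, 0], [0.88, 0, 0, 0, 0]]]'

```text
time: 60.77
position: [0.592, 0.1672, 0.1273]
tool_rot: [-0.072, 0.762, 0.071, 0.64]
ft_force: [-0.0, 0.2, -0.2]
grip_width: 0.0768
```

```bash
python3 - <<'E'
from h import *
look("w14",[*xy(192),.014],60)
go(.4325,-.304,.13,102)
# cup from top picture: rim ring centre at z=.076
mt=robot.camera_model("top");print(plane(mt,(384.5,252.5),.076)+[.003,-.001,0],plane(mt,(384.5,252.5),.05))
E
```

```text
(283, 211) i 3 rect c [571.8 164.5] sides [53.8 52.8] yaw 11.4 circ [572.  164.4] 27.2 area 2235
(283, 211) i 3 rect c [571.8 164.4] sides [53.8 54.4] yaw 11.4 circ [571.9 164.4] 27.4 area 2274
(283, 211) i 3 rect c [571.8 164.4] sides [53.8 54.4] yaw 11.4 circ [571.9 164.3] 27.7 area 2313
xw [-9.79 -1.12] q [ 0.095  0.698  1.404 -0.003  1.212 -1.678] tilt of x in tool y,z deg [ 0.88 -9.81]
twist -0.4 rows 0.1 then shift [  33.5 -427.6 -251.8] rows 11.9 | pos [591.9 167.2 127. ] yaw 101.6 w 76.5 F [ 0.1 -0.3  0. ] t 60.8167
[ 0.43226615 -0.29410182  0.076     ] [ 0.42941235 -0.29815365  0.05      ]
```

>>> carry_out --commands '[[[0.95, 0, -9, -5, 0], [0.95, 1, -18, -11, 0], [0.95, 1, -18, -11, 0], [0.95, 1, -18, -11, 0], [0.95, 1, -18, -11, 0], [0.95, 1, -18, -11, 0], [0.95, 1, -18, -11, 0], [0.95, 1, -18, -11, 0]]]'

```text
time: 61.48
position: [0.5291, 0.0129, 0.1243]
tool_rot: [-0.075, 0.767, 0.074, 0.633]
ft_force: [0.1, 0.1, -0.6]
grip_width: 0.0825
```

>>> carry_out --commands '[[[0.95, 0, -18, -11, 0], [0.95, 0, -18, -11, 0], [0.95, 0, -18, -11, 0], [0.95, 0, -18, -11, 0], [0.95, 0, -18, -11, 0], [0.95, 0, -18, -11, 0], [0.95, 0, -18, -11, 0], [0.95, 0, -18, -11, 0]]]'

```text
time: 62.15
position: [0.4592, -0.1556, 0.1314]
tool_rot: [-0.072, 0.774, 0.077, 0.624]
ft_force: [0.4, -0.0, 1.1]
grip_width: 0.083
```

>>> carry_out --commands '[[[0.95, 0, -18, -11, 0], [0.95, 0, -18, -11, 0], [0.95, 0, -18, -11, 0], [0.95, 0, -14, -8, 0], [0.95, 0, -7, -4, 0], [0.95, 0, 0, 0, 0], [0.95, 0, 0, 0, 0], [0.95, 0, 0, 0, 0]]]'

```text
time: 62.82
position: [0.4198, -0.2444, 0.1333]
tool_rot: [-0.065, 0.779, 0.079, 0.619]
ft_force: [-1.3, -0.2, -1.0]
grip_width: 0.0827
```

```bash
python3 - <<'E'
from h import *
m6=dict(np.load("w6.npz"));print(plane(m6,(121,247),.076))
m=robot.camera_model("wrist");I=robot.camera("wrist")[:,:,::-1].copy();cv2.imwrite("pics/w15.png",I);np.savez("w15",**m)
p=m["R"]@np.array([.433,-.298,.076])+m["t"];print(p[:2]/p[2]*m["fx"]+[m["cx"],m["cy"]])
go(.433,-.300,.11,102)
E
```

```text
[ 0.43367085 -0.2929879   0.076     ]
[197.21833372 256.65939279]
xw [-12.88  -0.23] q [-0.666  0.559  1.723 -0.165  1.043 -2.347] tilt of x in tool y,z deg [  2.41 -12.65]
twist -0.5 rows 0.1 then shift [ 19.9 -58.4   5.8] rows 1.5 | pos [ 419.8 -244.1  133.2] yaw 101.54 w 82.7 F [ 0.1  0.4 -1.1] t 62.8667
```

View pics/w15.png

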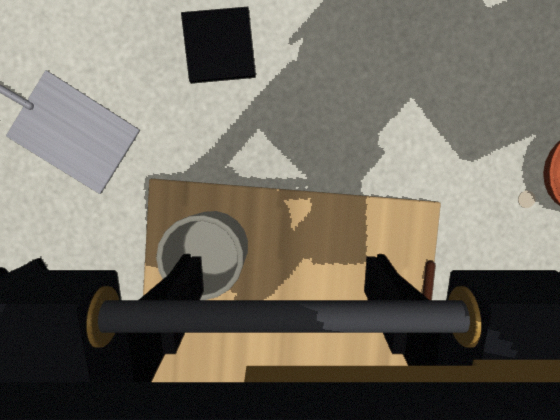

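The wrist view shows the cup rim from column 157 to 243 and row 216 to 301, centre (200,258). That puts the cup at about (0.434, -0.2955), so I move over it.

>>> carry_out --commands '[[[0.95, 2, -8, 1, 0], [0.95, 2, -14, 1, 0], [0.95, 2, -14, 1, 0], [0.95, 2, -10, 1, 0], [0.95, 2, -5, 1, 0], [0.95, 0, 0, 0, 0], [0.95, 0, 0, 0, 0]]]'

```text
time: 63.45
position: [0.4358, -0.2967, 0.118]
tool_rot: [-0.067, 0.778, 0.08, 0.619]
ft_force: [-1.0, -0.7, -0.2]
grip_width: 0.0829
```

```bash
python3 - <<'E'
from h import *
go(.434,-.2955,.035,101.5)
E
```

```text
xw [-12.85  -0.3 ] q [-0.721  0.622  1.634 -0.175  1.059 -2.403] tilt of x in tool y,z deg [  2.39 -12.63]
twist 0.3 rows 0.0 then shift [81.2 -1.8 16.8] rows 2.0 | pos [ 435.8 -296.7  118. ] yaw 101.8 w 82.9 F [-1.  -0.7 -0.2] t 63.45
```

>>> carry_out --commands '[[[0.95, 6, -1, 1.5, 0], [0.95, 14, -0.5, 3, 0], [0.95, 16, 0, 3.5, 0], [0.95, 16, 0, 3.5, 0], [0.95, 14, 0, 3, 0], [0.95, 8, 0, 1.5, 0], [0.95, 3, 0, 0.5, 0], [0.95, 0, 0, 0, 0]]]'

```text
time: 64.12
position: [0.4341, -0.2934, 0.0352]
tool_rot: [-0.067, 0.778, 0.081, 0.619]
ft_force: [-0.3, -0.1, 0.4]
grip_width: 0.0828
```

>>> carry_out --commands '[[[0.5, 0, 0, 0, 0], [0.5, 0, 0, 0, 0], [0.5, 0, 0, 0, 0], [0.5, 0, 0, 0, 0], [0.5, 0, 0, 0, 0], [0.5, 0, 0, 0, 0]]]' --force 15

```text
time: 64.62
position: [0.4357, -0.2945, 0.0378]
tool_rot: [-0.069, 0.777, 0.08, 0.621]
ft_force: [-0.4, 0.8, -1.7]
grip_width: 0.0589
```

```bash
python3 - <<'E'
from h import *
go(.434,-.2955,.035,101.5)
E
```

```text
xw [-12.62  -0.47] q [-0.718  0.746  1.678 -0.196  0.89  -2.364] tilt of x in tool y,z deg [  2.19 -12.43]
twist 0.4 rows 0.1 then shift [ 3.1 -0.8 -1.3] rows 0.1 | pos [ 435.7 -294.5   37.8] yaw 101.88 w 58.9 F [-0.4  0.8 -1.7] t 64.6167
```

>>> carry_out --commands '[[[0.5, -6, 0, 0, 0], [0.5, -14, 0, 0, 0], [0.5, -18, 0, 0, 0], [0.5, -18, 0, 0, 0], [0.5, -12, 0, 0, 0], [0.5, 0, 0, 0, 0], [0.5, 0, 0, 0, 0]]]'

```text
time: 65.2
position: [0.4508, -0.2929, 0.108]
tool_rot: [-0.068, 0.777, 0.08, 0.62]
ft_force: [0.2, -0.2, -1.9]
grip_width: 0.0587
```

```bash
python3 - <<'E'
from h import *
go(.5719,.1644,.095,101.5)
E
```

```text
xw [-12.67  -0.33] q [-0.7    0.647  1.613 -0.17   1.055 -2.385] tilt of x in tool y,z deg [  2.33 -12.46]
twist 0.3 rows 0.0 then shift [-16.7 423.1 211.3] rows 11.3 | pos [ 450.8 -292.9  108. ] yaw 101.83 w 58.7 F [ 0.2 -0.2 -1.9] t 65.2
```

>>> carry_out --commands '[[[0.5, -0.5, 9, 4.5, 0], [0.5, -0.5, 17, 8.5, 0], [0.5, -0.5, 18, 9, 0], [0.5, -0.5, 18, 9, 0], [0.5, -0.5, 18, 9, 0], [0.5, -0.5, 18, 9, 0], [0.5, -0.5, 18, 9, 0], [0.5, -0.5, 18, 9, 0]]]'

```text
time: 65.87
position: [0.4845, -0.1399, 0.0967]
tool_rot: [-0.062, 0.78, 0.08, 0.617]
ft_force: [-0.6, -0.2, -1.8]
grip_width: 0.0587
```

>>> carry_out --commands '[[[0.5, -0.7, 18, 9, 0], [0.5, -0.7, 18, 9, 0], [0.5, -0.7, 18, 9, 0], [0.5, -0.7, 18, 9, 0], [0.5, -0.7, 18, 9, 0], [0.5, -0.7, 18, 9, 0], [0.5, -0.7, 18, 9, 0], [0.5, -0.7, 18, 9, 0]]]'

```text
time: 66.53
position: [0.5181, 0.0312, 0.0849]
tool_rot: [-0.059, 0.787, 0.083, 0.609]
ft_force: [0.0, -0.8, -2.3]
grip_width: 0.0589
```

>>> carry_out --commands '[[[0.5, -0.7, 18, 9, 0], [0.5, -0.7, 18, 9, 0], [0.5, -0.7, 18, 9, 0], [0.5, -0.7, 18, 9, 0], [0.5, 0, 10, 5, 0], [0.5, 0, 0, 0, 0], [0.5, 0, 0, 0, 0], [0.5, 0, 0, 0, 0]]]'

```text
time: 67.2
position: [0.5332, 0.1316, 0.0746]
tool_rot: [-0.06, 0.792, 0.086, 0.602]
ft_force: [0.8, -0.1, -1.6]
grip_width: 0.0586
```

```bash
python3 - <<'E'
from h import *
go(.5736,.1654,.06,101.5)
E
```

```text
xw [-15.4    0.47] q [ 0.029  0.736  1.541  0.018  1.136 -1.76 ] tilt of x in tool y,z deg [  3.65 -14.97]
twist -0.0 rows 0.0 then shift [ 3.5 24.  48.9] rows 1.3 | pos [533.2 131.6  74.6] yaw 101.48 w 58.6 F [ 0.8 -0.1 -1.6] t 67.2
```

>>> carry_out --commands '[[[0.5, 0.5, 5, 10, 0], [0.5, 0.5, 7, 14, 0], [0.5, 1, 6, 14, 0], [0.5, 1, 3, 7, 0], [0.5, 0, 0, 1, 0], [0.5, 0, 0, 0, 0], [0.5, 0, 0, 0, 0], [0.5, 0, 0, 0, 0]]]'

```text
time: 67.87
position: [0.5729, 0.157, 0.0594]
tool_rot: [-0.057, 0.793, 0.083, 0.6]
ft_force: [-0.2, 0.2, -1.8]
grip_width: 0.059
```

```bash
python3 - <<'E'
from h import *
go(.5748,.165,.0415,101.5)
E
```

```text
xw [-15.62   0.49] q [ 0.066  0.804  1.421  0.028  1.192 -1.719] tilt of x in tool y,z deg [  3.58 -15.22]
twist -0.5 rows 0.1 then shift [16.7  6.3  8.2] rows 0.5 | pos [572.9 157.   59.4] yaw 100.95 w 59.0 F [-0.2  0.2 -1.8] t 67.8667
```

>>> carry_out --commands '[[[0.5, 3, 3, 3, 0], [0.5, 5, 2, 2.5, 0], [0.5, 5, 0, 1, 0], [0.5, 3, 0, 0.5, 0], [0.5, 0, 0, 0, 0], [0.5, 0, 0, 0, 0]]]'

```text
time: 68.37
position: [0.5726, 0.1631, 0.041]
tool_rot: [-0.057, 0.794, 0.082, 0.6]
ft_force: [0.1, -0.4, -1.6]
grip_width: 0.0589
```

```bash
python3 - <<'E'
from h import *
go(.5748,.165,.0405,101.5)
E
```

```text
xw [-15.74   0.48] q [ 0.075  0.832  1.421  0.031  1.166 -1.711] tilt of x in tool y,z deg [  3.58 -15.33]
twist -0.6 rows 0.1 then shift [-0.1  1.4  2.6] rows 0.1 | pos [572.6 163.1  41. ] yaw 100.89 w 58.9 F [ 0.1 -0.4 -1.6] t 68.3667
```

>>> carry_out --commands '[[[0.5, 0, 1.2, 2.4, 0], [0.5, 0.6, 0, 0, 0], [0.5, 0, 0, 0, 0], [0.95, 0, 0, 0, 0], [0.95, 0, 0, 0, 0], [0.95, 0, 0, 0, 0], [0.95, 0, 0, 0, 0], [0.95, -6, 0, 0, 0]]]'

```text
time: 69.03
position: [0.5758, 0.1649, 0.0462]
tool_rot: [-0.057, 0.794, 0.082, 0.599]
ft_force: [-0.3, -0.4, -0.1]
grip_width: 0.0803
```

>>> carry_out --commands '[[[0.95, -14, 0, 0, 0], [0.95, -18, 0, 0, 0], [0.95, -20, 0, 0, 0], [0.95, -20, 0, 0, 0], [0.95, -20, 0, 0, 0], [0.95, -14, 0, 5, 0], [0.95, -6, 0, 5, 0], [0.95, 0, 0, 0, 0]]]'

```text
time: 69.7
position: [0.6188, 0.1658, 0.1598]
tool_rot: [-0.057, 0.794, 0.082, 0.6]
ft_force: [0.4, 1.0, -0.3]
grip_width: 0.0824
```

```bash
python3 - <<'E'
from h import *
go(.5748,.165,.0405,101.5)
W=robot.camera("wrist")[:,:,::-1];S=robot.camera("scene")[:,:,::-1];T=robot.camera("top")[:,:,::-1]
c=lambda I,x,y,w,h:cv2.resize(I[y:y+h,x:x+w],(400,290),interpolation=cv2.INTER_CUBIC)
cv2.imwrite("pics/fin.png",np.vstack([np.hstack([cv2.resize(W,(400,290)),c(S,345,165,152,110)]),np.hstack([c(T,70,130,166,120),c(T,280,130,166,120)])]))
E
```

```text
xw [-15.7   0.5] q [ 0.074  0.737  1.229  0.029  1.452 -1.703] tilt of x in tool y,z deg [  3.58 -15.29]
twist -0.6 rows 0.1 then shift [ 1.268e+02  1.000e-01 -9.800e+00] rows 3.0 | pos [618.8 165.8 159.8] yaw 100.88 w 82.4 F [ 0.4  1.  -0.3] t 69.7
```

View pics/fin.png

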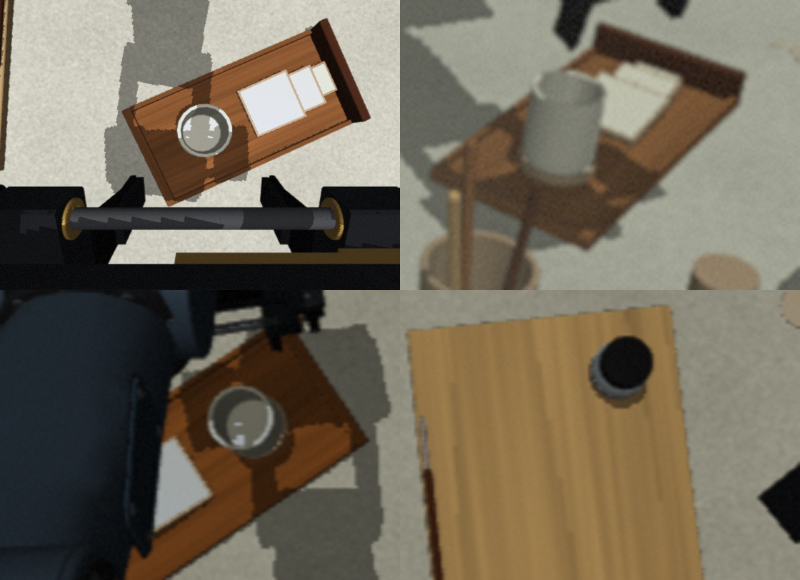

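The last picture shows the tiles shingled to the stop and the cup upright on the coaster, on the middle line. The jar is still alone on the board and the gripper is clear. I hand in.

```bash
python3 -c "
from rig import robot
print(robot.hand_in())"
```

```text
the job is handed in; nothing more can be done
None
```

The sample set is made up in the tray and handed in at about 70 s of the 125 s allowed. It was built in the order asked: small, medium, large, coaster, cup.

What the wrist-camera checks after each placing showed (good to about 1–2 mm):
- **Small tile:** about 1 mm from the stop face or touching it, and about 1.5 mm off the middle line. I pressed it towards the stop until the stop pushed back with about 6 N. It is within about 1° of square.
- **Medium tile:** laps about 17.5 mm onto the small one (31% of its length), about 1 mm off the middle line.
- **Large tile:** laps about 22 mm onto the medium one (32% of its length), about 0.5 mm off the middle line. Both lapping tiles measured about right for lying tilted with the far edge down on the tray.
- **Coaster:** centred 192 mm from the stop, about 1 mm off the middle line. Its near edge is about 35 mm beyond the large tile.
- **Cup:** stands upright on the coaster by eye in the last wrist and scene pictures. I did not measure how well it is centred.
- **Bystanders:** the jar and brush pot were not touched.

Two things did not go cleanly:
- **Tool tilt:** the tool leaned further on each fast move, up to about 15°. I took most of that out once by pressing the closed fingers against the tray's far end, at about 12 N. It built up again to about 15° by the cup placing. I gripped the coaster and cup with the jaws across the lean so it would not matter.
- **Camera disagreement:** the top camera read about 3 mm off the wrist camera. I used the wrist camera, because the first grasp agreed with it.

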